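Load the magnetic chuck with the toppled riser studs

TASK

Get the magnetic chuck ready for grinding the riser studs: put the aluminium soft jaw that is lying on it away flat in the blue tray, and stand every toppled stud upright on the chuck, foot down with the foot wholly on its top face. Only when everything is loaded and let go, turn the brown selector on the control unit to full hold, the green dot. Leave the block, the spare knob, the spanner, the brush and the bottle where they are.

Things in the scene. Friction and masses are not known exactly. Their poses are not given: they have to be found in the camera images.
- stud1: steel riser stud, 80 mm tall, 0.32-0.48 kg (may be absent). z = its own axis, foot to head. Origin on the axis 38 mm above the foot's underside (balance point 11 mm nearer the foot). From the foot up: black hexagon foot 50 mm across flats to 12 mm; round stem 28 mm dia to 60; groove 20 mm dia; round head 36 mm dia from 68 to 80
- stud2: riser stud exactly like stud1 (size, origin, axes; may be absent). All studs start toppled on the counter: lying on a flat of the foot and the rim of the head, origin 22 mm up, head 6 deg lower and pointing roughly to the robot's right (-y, give or take 0.7 rad), centres about 10 cm or more from other loose things
- stud3: riser stud exactly like stud1 and stud2 (may be absent)
- stud4: riser stud exactly like stud1 and stud2 (may be absent)
- stud5: riser stud exactly like stud1 and stud2 (may be absent)
- chuck: flat magnetic chuck fixed to the counter, 350 mm (its x) by 150 mm (its y), 40 mm high, brass pole lines across its top; origin at the centre of its underside, z up; a low lug at each end. Its magnetism is not simulated: the top is a plain flat surface
- chuck_top (a point): centre of the chuck's top face, 40 mm above the counter, axes as the chuck's
- jaw: scuffed aluminium soft jaw, a block 100 mm (its x) by 45 mm (its y) by 32 mm high, 0.3 to 0.42 kg, left lying flat on the chuck; origin at the centre of its underside
- tray: open blue parts tray fixed to the counter, outside 150 mm (its x) by 130 mm (its y) by 24 mm high, walls and floor 4 mm thick, so about 142 by 122 mm inside; origin at the centre of its underside
- control: grey control unit of the chuck, fixed, 120 x 120 x 72 mm; selector in the middle of its top; origin at the centre of its underside. Three dots on its top, 41 mm from the selector axis: black (off) at +0.7 rad from its x axis, yellow (half) along its x axis, green (full hold) at -0.7 rad
- selector (a joint): angle of the selector knob, grows clockwise seen from above: 0 = pointer at the black dot (off), 0.7 = yellow (half), 1.4 = green (full hold). Spring detents at these three; released between two it clicks into the nearer one; about 0.05 N m takes it over a detent. Limits -0.1 and 1.5. Starts at off or half, or about there
- selector_grip (a point): point on the selector's axis at the height to grip it, 29 mm above the control unit's top. The brown bakelite selector has a skirt 48 mm dia and 6 mm high and on it a bar 44 mm long, 14 mm wide and 30 mm high (top 37 mm above the unit's top); x axis along the bar towards the white pointer end, turns with the knob, z up
- hold_mark (a point): centre of the green dot (full hold) on the control unit's panel
- block123: steel block 76 x 51 x 25 mm with holes, lying flat among the studs, to be left alone; origin at the centre of its underside
- spare_knob: brown bakelite spare knob, 40 mm dia, 27 mm high, standing behind the studs, to be left alone; origin at the centre of its underside
- spanner: steel spanner 170 mm long lying near the back of the counter, to be left alone; origin at its middle
- chip_brush: red chip brush 190 mm long lying at the back behind the chuck, to be left alone; origin at its middle
- oil_bottle: white oil bottle 52 mm dia, 130 mm high, standing left of the studs, to be left alone; origin at the centre of its underside
Not all that is in view belongs to the job. Leave any red or turquoise look-alike of the stud3 alone. What is shaped like the stud4 but yellow is not meant.

How it is judged:
By the outcome, as a careful person would: the job done as asked, in the order asked, and still so for the second after the job is handed in, with the robot touching nothing.
Of stud1, stud2, stud3, stud4, stud5 only 3 to 5 are there at a start; the rules pass over those that are not, and their reading is None.
At some moment in a run one of stud1, stud2, stud3, stud4, stud5, jaw may be knocked a few centimetres aside while the robot is not near it.
Once in a run the grip may slacken for a moment while it holds something.
It also fails if it takes over 210 s, if anything falls off the work surface, if the arm or the gripper's body presses on something with over 40 N, if the wrist force passes 120 N, or if a joint passes its speed limit or range.

ROBOT

A 6-joint arm with a two-finger parallel gripper is mounted at the origin on the work surface. World frame = base frame: x ahead of the robot, y to its left, z up, the work surface at z = 0. Lengths are in m, angles in degrees, forces in N, time in s.
With the tool pointing down it reaches from about 0.4 to 0.825 m from the base axis. Payload 7 kg.
Tool frame: the origin (TCP) lies between the finger pads; the fingertips stand 22 mm ahead of it and the grasp point (between the pads) lies 3 mm ahead of it; z points along the fingers, y is the line along which they close (so a half turn about z gives the same grasp; the last joint's range is limited). The gripper opens to 88 mm and grips with 3 to 60 N. Pads are 19 mm wide; open, the fingers measure 130 mm over their backs; the gripper's body (78 mm by 193 mm) begins 47 mm behind the grasp point.
Start: joints at [-57.118, 20.546, 0.682, 0, -70.136, -16.507], TCP at [0.19, -0.648, 0.249] pointing down, gripper open.
Joint ranges: [-176.03, 176.03], [-82.01, 121.73], [-58.28, 71.71], [-173.87, 95.51], [-174.79, -0.11], [-173.66, 173.66]. Speed limits (degrees/s): [136.94, 136.94, 172.46, 180, 180, 180].

INTERFACE

Orientations are given as [roll, pitch, yaw] about the fixed x, y, z axes, in that order (R = Rz(yaw) Ry(pitch) Rx(roll)).
In Python, from plant import r, vision gives the robot as it stands.
- The arm moves only by the shell command python3 -m pendant 'ROWS' [FORCE]. ROWS is JSON, a list that holds one entry, the list of rows, each a list of 7 numbers: the shift along the tool's x, y, z scaled (see below), then the turn, a rotation vector about the tool's x, y, z scaled (see below), then the opening, from -1 (shut) to 1 (fully open). In form: [[[x, y, z, wx, wy, wz, fingers], ...]]. A call has exactly 8 rows; each row shifts and turns the commanded pose from where the row before left it, along the tool's axes as they then stand; what a row does not reach is not made up. The controller multiplies each number of a shift by 20 mm and each number of a turn by 4 degrees. A row lasts 1/10 s, in which the tool goes at most 50 mm and 8.59 degrees, less where a joint would pass 70% of its speed; a pose out of reach is approached as far as the arm can. A call with a number of a shift or a turn outside -1 to 1 is refused whole. A call with a gripper value outside its range is refused whole. The fingers move at their own pace and stop on an object; FORCE is the grip in N (left out, the last holds). Time passes only in rows, so rows that do not move let the fingers close, or fill a call up. It gives the time, the measured TCP pose, the force, the opening and the grip force at its end, in the units of the state.
- r.get_state(): the state, without advancing time (a new reading comes with each control period).
- vision.capture(name): name is "scene" or "top"; returns a dict with "frame" (420x560x3 uint8, blue, green, red), "depth" (420x560 float32, m along the optical axis (not along the pixel's ray), 0 where there is no reading), "camera_matrix" (3x3 intrinsics, pixels), "extrinsics" (4x4, takes a point from world to camera coordinates). Camera axes: x right, y up, looking along -z (the intrinsics and any distortion apply to the point x, -y, -z); pixel columns grow to the right and rows downward; lengths in m; the calibration is good to about 2 mm. A picture is of the moment at which its call begins.
- r.close_job(): hands the job in; it is judged then, once.
The state is a dict: "time_s": time; "joints": joint angles; "qd": joint speeds; "joint_torque": joint torques, N m; "tcp_pos": TCP position; "eef_rot": TCP orientation; "contact_force": force on the tool from outside, world axes, zero at the start; "moment": the same for the moment, N m; "gripper_width": finger opening in m; "gripper_force": force on a finger pad.
Only numpy, scipy, OpenCV 4.12 (cv2) and the standard library are available. Lean on these libraries where they do the work, as an engineer would, in place of code of your own. Each camera call takes 0.05 s, during which the arm holds its last target. There are 200 camera calls.

## Working session

There is one attempt and no reset: what is moved stays moved. The work goes in short steps, Python scripts to look and compute and a shell command to move; the robot and the scene stay as the last step left them, time stands still between calls to the robot, and variables do not carry over. Pictures are saved under pics/ and viewed, at most 14 in all, crops included, and the job is handed in when it is done.

```bash
ls; mkdir -p pics; python3 - <<'E'
from plant import r, vision
import cv2,numpy as np
print(r.get_state())
for n in("scene","top"):
    c=vision.capture(n); cv2.imwrite(f"pics/{n}0.png",c["frame"]); np.savez(f"{n}0.npz",**c); print(c["camera_matrix"],c["extrinsics"],[k for k in c])
E
```

```text
pics
{'time_s': 0.0, 'joints': array([-5.71181094e+01,  2.05917960e+01,  6.34563498e-01, -1.92712887e-02,
       -7.01354317e+01, -1.65071684e+01]), 'qd': array([ 0.07300431,  0.0025969 ,  0.07698636, -0.00352411,  0.06887113,
       -0.0880212 ]), 'joint_torque': array([ 2.48864953e-04, -5.82727039e+01,  2.93069834e+01,  6.99713454e+00,
        7.24869737e-03, -1.43083153e-04]), 'tcp_pos': array([ 0.19014857, -0.64720328,  0.24762725]), 'eef_rot': array([ 1.79906007e+02, -8.96202742e-03, -1.63631833e+02]), 'contact_force': array([ 0.26493092,  0.19578851, -0.29030379]), 'moment': array([ 0.03381809, -0.01537456,  0.01635395]), 'gripper_force': 0.0, 'gripper_width': 0.0878723373283683}
[[401.25386363   0.         287.25536635]
 [  0.         401.25386363 207.60989895]
 [  0.           0.           1.        ]] [[-0.73424953  0.67869176 -0.0159727   0.34799286]
 [-0.51988917 -0.54700574  0.65612497  0.24462254]
 [ 0.43656946  0.49006348  0.7544832  -1.4674589 ]
 [ 0.          0.          0.          1.        ]] ['frame', 'depth', 'camera_matrix', 'extrinsics']
[[507.82907829   0.         280.45690539]
 [  0.         507.82907829 205.37711615]
 [  0.           0.           1.        ]] [[ 0.02043759 -0.99968511  0.01456007  0.02789451]
 [ 0.98628379  0.0225451   0.1635115  -0.50580858]
 [-0.16378827  0.01101858  0.98643398 -1.23520371]
 [ 0.          0.          0.          1.        ]] ['frame', 'depth', 'camera_matrix', 'extrinsics']
```

View pics/top0.png

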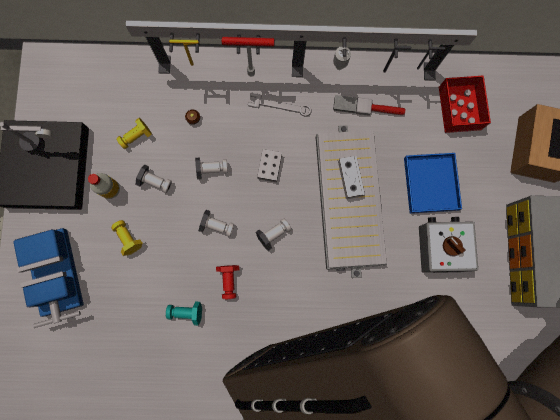

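View pics/scene0.png

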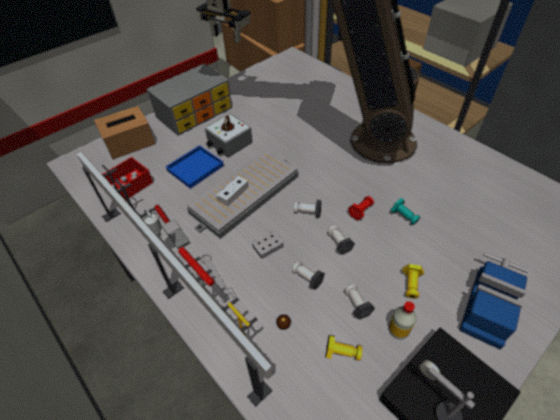

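The top view shows four white studs with black feet at (152,179), (212,168), (217,224) and (275,233). The jaw is on the chuck at (350,177), the tray at (433,183), and the control unit at (449,247) with the brown selector at (454,246). Things that could be mistaken for studs:
- yellow at (133,133) and (125,237)
- red at (228,281)
- turquoise at (185,313)

The spare knob at (192,117) could be taken for the selector. By the description I want the steel-white studs with black feet.

```bash
cat > h.py <<'E'
import numpy as np,cv2
def cast(c,uv,z):
    K,E=c["camera_matrix"],c["extrinsics"]; R,t=E[:3,:3],E[:3,3]
    uv=np.atleast_2d(np.asarray(uv,float)); o=-R.T@t
    d=np.c_[(uv[:,0]-K[0,2])/K[0,0],-(uv[:,1]-K[1,2])/K[1,1],-np.ones(len(uv))]@R
    return o+d*((z-o[2])/d[:,2])[:,None]
def proj(c,p):
    K,E=c["camera_matrix"],c["extrinsics"]; q=np.atleast_2d(p)@E[:3,:3].T+E[:3,3]
    return np.c_[K[0,2]+K[0,0]*q[:,0]/-q[:,2],K[1,2]-K[1,1]*q[:,1]/-q[:,2]]
def cloud(c):
    K,E=c["camera_matrix"],c["extrinsics"]; d=c["depth"]; v,u=np.mgrid[:d.shape[0],:d.shape[1]]
    q=np.stack([(u-K[0,2])/K[0,0]*d,-(v-K[1,2])/K[1,1]*d,-d],-1)
    return (q-E[:3,3])@E[:3,:3]
E
python3 - <<'E'
from h import *
c=np.load("top0.npz"); f=c["frame"]
P=cloud(c); H=P[...,2]
hsv=cv2.cvtColor(f,cv2.COLOR_BGR2HSV)
for n,(u,v) in dict(counter=(180,260),st1=(215,167),ft1=(199,169),st3=(222,226),chuck=(330,230),jaw=(350,183),tray=(433,183),ctl=(430,265),sel=(454,246),blk=(270,165)).items(): print(n,hsv[v,u],P[v,u].round(3))
a=cv2.resize(f[150:260,120:300],None,fx=4,fy=4,interpolation=cv2.INTER_CUBIC); b=cv2.resize(f[205:285,410:490],None,fx=4.4,fy=5.5,interpolation=cv2.INTER_CUBIC)
cv2.imwrite("pics/a.png",a); cv2.imwrite("pics/b.png",cv2.resize(f[120:290,310:490],None,fx=3.5,fy=3.5,interpolation=cv2.INTER_CUBIC))
E
```

```text
counter [  5  19 149] [0.365 0.29  0.004]
st1 [120   2 162] [0.603 0.208 0.031]
ft1 [160  10  73] [0.593 0.247 0.047]
st3 [135   3 162] [0.45  0.184 0.038]
chuck [  5  18 157] [ 0.445 -0.086  0.044]
jaw [135   6 165] [ 0.561 -0.132  0.07 ]
tray [107 201 150] [ 0.579 -0.359  0.006]
ctl [ 15  14 110] [ 0.362 -0.326  0.068]
sel [ 12 177  26] [ 0.407 -0.374  0.104]
blk [  0  14 164] [0.613 0.068 0.026]
```

View pics/a.png

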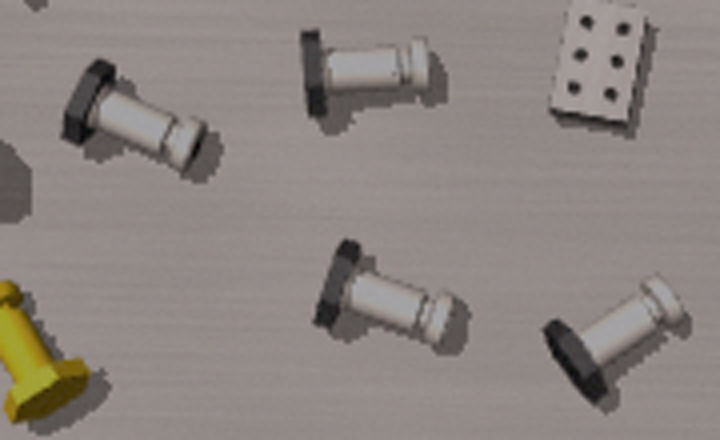

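View pics/b.png

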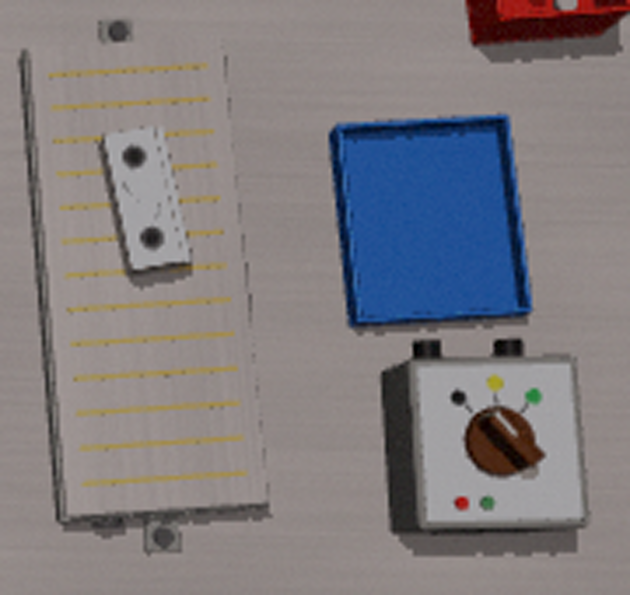

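The crops confirm four white studs with black hex feet, heads to the right, and none of the look-alikes among them. The selector pointer is at black, so it is off. Next I measure everything.

```bash
cat > meas.py <<'E'
from h import *
def lcomp(m):
    n,l,s,_=cv2.connectedComponentsWithStats(m.astype(np.uint8)); return l==1+np.argmax(s[1:,4]) if n>1 else l>0
def rect(c,m,z):
    v,u=np.nonzero(m); p=cast(c,np.c_[u,v],z)[:,:2]
    (x,y),(w,h),a=cv2.minAreaRect((p*1000).astype(np.float32))
    if w<h: w,h,a=h,w,a+90
    a=(a+90)%180-90
    return np.array([x,y,w,h,a]).round(1)
def studs(c,n=6,box=None):
    f=c["frame"].astype(int); hsv=cv2.cvtColor(c["frame"],cv2.COLOR_BGR2HSV).astype(int); H=cloud(c)[...,2]
    P0=cloud(c)
    reg=(H>.012)&(H<.075)&(hsv[...,1]<45)&(P0[...,1]>-.06)&(P0[...,0]>.25)&(P0[...,1]<.45)&(P0[...,0]<.75)
    k,l,s,ct=cv2.connectedComponentsWithStats(reg.astype(np.uint8)); out=[]
    for i in range(1,k):
        if s[i,4]<150: continue
        m=l==i; dark=m&(hsv[...,2]<105); wh=m&(hsv[...,2]>=115)
        if dark.sum()<40 or dark.sum()>.8*m.sum(): continue
        v,u=np.nonzero(wh); pw=cast(c,np.c_[u,v],.021)[:,:2]; v,u=np.nonzero(dark); pd=cast(c,np.c_[u,v],.025)[:,:2]
        vx,vy,cx,cy=cv2.fitLine(pw.astype(np.float32),cv2.DIST_L2,0,.01,.01).ravel()
        d=np.array([vx,vy]); ctr=np.array([cx,cy]); 
        if d@(ctr-pd.mean(0))<0: d=-d
        tw=(pw-ctr)@d; td=(pd-ctr)@d; tail=(pd-ctr)@np.array([-d[1],d[0]])
        head=np.percentile(tw,99.5); foot=np.percentile(td,1)
        o1=ctr+d*(head-.042); o2=ctr+d*(foot+.038)
        out.append((ct[i].round(0),(o1*1000).round(1),(o2*1000).round(1),round(float(np.degrees(np.arctan2(d[1],d[0]))),1),round((head-foot)*1000,1)))
    return out
E
python3 - <<'E'
from meas import *
c=np.load("top0.npz"); f=c["frame"]; hsv=cv2.cvtColor(f,cv2.COLOR_BGR2HSV).astype(int); P=cloud(c); H=P[...,2]
for s in studs(c): print(*s)
box=np.zeros(H.shape,bool); box[125:275,312:392]=1
print("chuck",rect(c,lcomp(box&(H>.034)),.04))
print("jaw",rect(c,lcomp(box&(H>.060)),.072))
b=np.zeros(H.shape,bool); b[145:218,398:470]=1
print("tray",rect(c,lcomp(b&(hsv[...,1]>120)),.024))
b=np.zeros(H.shape,bool); b[215:280,415:482]=1
top=lcomp(b&(H>.06)&(H<.082)&(hsv[...,2]>90)); print("ctl",rect(c,top,.072))
b[:, :]=0; b[222:242,432:475]=1
V=hsv
for n,m in dict(yel=(V[...,0]>20)&(V[...,0]<35)&(V[...,1]>110),grn=(V[...,0]>50)&(V[...,0]<80)&(V[...,1]>100),blk=(V[...,2]<60)&(V[...,1]<60)&(np.mgrid[:420,:560][1]<446)).items():
    m=b&m; 
    if m.sum(): v,u=np.nonzero(m); print(n,m.sum(),u.mean(),v.mean(),cast(c,[[u.mean(),v.mean()]],.072).round(4))
b[:]=0;b[225:265,435:475]=1
m=b&(H>.095); v,u=np.nonzero(m); print("bar",m.sum(),rect(c,m,.109))
b=b&(H>.09)&(V[...,2]>90); v,u=np.nonzero(b); print("white",[(x,y,*V[y,x]) for x,y in zip(u,v)][:12])
E
```

```text
[269. 165.] [611.3  70.8] [612.1  70.7] -9.6 79.2
[210. 167.] [606.8 222.5] [607.  221.4] -83.5 78.9
[152. 179.] [568.9 367.9] [569.7 370.1] -112.2 82.3
[215. 224.] [456.4 202.1] [456.3 202. ] -106.9 79.8
[273. 233.] [440.4  53.8] [438.3  56.7] -54.6 83.5
chuck [ 530.9 -138.2  344.2  147.2    5. ]
jaw [ 576.9 -134.7  102.1   45.6   11.8]
tray [ 577.6 -351.7  151.   135.2    4.8]
ctl [ 409.8 -379.9  118.7  116.9  -88.7]
yel 13 451.0 229.0 [[ 0.451  -0.3791  0.072 ]]
grn 13 461.7692307692308 232.6153846153846 [[ 0.4427 -0.4053  0.072 ]]
blk 10 439.8 232.2 [[ 0.4425 -0.3514  0.072 ]]
bar 144 [ 405.4 -372.    67.9   62.7   16.7]
white [(np.int64(462), np.int64(229), np.int64(135), np.int64(3), np.int64(163)), (np.int64(437), np.int64(236), np.int64(120), np.int64(2), np.int64(162)), (np.int64(452), np.int64(237), np.int64(10), np.int64(52), np.int64(103)), (np.int64(451), np.int64(238), np.int64(18), np.int64(35), np.int64(109)), (np.int64(452), np.int64(238), np.int64(0), np.int64(3), np.int64(159)), (np.int64(452), np.int64(239), np.int64(11), np.int64(29), np.int64(141)), (np.int64(453), np.int64(239), np.int64(12), np.int64(23), np.int64(142)), (np.int64(452), np.int64(240), np.int64(9), np.int64(133), np.int64(92)), (np.int64(453), np.int64(240), np.int64(14), np.int64(28), np.int64(138)), (np.int64(454), np.int64(240), np.int64(8), np.int64(22), np.int64(142)), (np.int64(454), np.int64(241), np.int64(15), np.int64(11), np.int64(138)), (np.int64(455), np.int64(241), np.int64(10), np.int64(21), np.int64(143))]
```

```bash
cat > g.py <<'E'
# usage: g.py x y z(of TCP, mm) heading beta : shift/turn from the current pose, in row units
import sys,json,numpy as np
from plant import r
from scipy.spatial.transform import Rotation as Ro
x,y,z,phi,beta=map(float,sys.argv[1:6]); s=r.get_state()
p=np.array(s["tcp_pos"])*1000; R=Ro.from_euler("xyz",s["eef_rot"],degrees=True).as_matrix()
f,b=np.radians([phi,beta]); h=np.array([np.cos(f),np.sin(f),0]); k=np.array([0,0,1.])
a=-k*np.cos(b)+h*np.sin(b); u=h*np.cos(b)+k*np.sin(b); G=np.c_[u,np.cross(a,u),a]
w=Ro.from_matrix(R.T@G).as_rotvec(degrees=True); d=np.array([x,y,z])-p
print("t",round(s["time_s"],2),"tcp",p.round(1),"joints",np.round(s["joints"],0),"w",round(s["gripper_width"]*1000,1),"F",np.round(s["contact_force"],1))
print("turn units",(w/4).round(2)," shift units: in present frame",(R.T@d/20).round(2)," in goal frame",(G.T@d/20).round(2))
open("log.jsonl","a").write(json.dumps({k:np.asarray(s[k]).tolist() for k in("joints","tcp_pos","eef_rot")})+"\n")
E
python3 g.py 577 -135 140 -168.2 0
```

```text
t 0.1 tcp [ 190.2 -647.3  247.7] joints [-57.  21.   1.  -0. -70. -17.] w 87.8 F [ 0.1 -0.7  0.1]
turn units [ 0.02 -0.    1.14]  shift units: in present frame [-25.78  19.11   5.41]  in goal frame [-24.17  21.12   5.39]
```

```bash
python3 -m pendant '[[[-1,0.88,0,0,0,0.57,0.5],[-1,0.88,0.1,0,0,0.57,0.5],[-1,0.88,0.1,0,0,0,0.5],[-1,0.88,0.1,0,0,0,0.5],[-1,0.88,0.1,0,0,0,0.5],[-1,0.88,0.1,0,0,0,0.5],[-1,0.88,0.1,0,0,0,0.5],[-1,0.88,0.1,0,0,0,0.5]]]' 30
python3 g.py 577 -135 140 -168.2 0
python3 -m pendant '[[[-1,0.88,0.2,0,0,0,0.5],[-1,0.88,0.2,0,0,0,0.5],[-1,0.88,0.2,0,0,0,0.5],[-1,0.88,0.2,0,0,0,0.5],[-1,0.88,0.2,0,0,0,0.5],[-1,0.88,0.2,0,0,0,0.5],[-1,0.88,0.2,0,0,0,0.5],[-1,0.88,0.2,0,0,0,0.5]]]'
python3 g.py 577 -135 140 -168.2 0
```

```text
time_s: 0.9
tcp_pos: [0.3158, -0.4741, 0.2342]
eef_rot: [180.0, -0.0, -168.2]
contact_force: [-0.6, -0.9, 0.2]
gripper_width: 0.0659
gripper_force: 0.0
t 0.9 tcp [ 315.8 -474.1  234.2] joints [-37.  11. -14.  -0. -65. -42.] w 65.9 F [-0.6 -0.9  0.2]
turn units [ 0.01 -0.    0.  ]  shift units: in present frame [-16.25  13.92   4.71]  in goal frame [-16.25  13.93   4.71]
time_s: 1.7
tcp_pos: [0.4436, -0.3036, 0.2022]
eef_rot: [180.0, -0.0, -168.2]
contact_force: [0.8, -0.6, 0.5]
gripper_width: 0.066
gripper_force: 0.0
t 1.7 tcp [ 443.6 -303.6  202.2] joints [-13.  10. -20.  -0. -60. -65.] w 66.0 F [ 0.8 -0.6  0.5]
turn units [ 0.   -0.01  0.  ]  shift units: in present frame [-8.26  6.88  3.11]  in goal frame [-8.25  6.89  3.11]
```

```bash
python3 -m pendant '[[[-0.88,0.86,0.1,0,0,0,0.5],[-0.88,0.86,0.2,0,0,0,0.5],[-0.88,0.86,0.3,0,0,0,0.5],[-0.88,0.86,0.4,0,0,0,0.5],[0,0,0,0,0,0,0.5],[0,0,0,0,0,0,0.5],[0,0,0,0,0,0,0.5],[0,0,0,0,0,0,0.5]]]'
cat > look.py <<'E'
from meas import *
from plant import vision
import sys
c=vision.capture("top"); cv2.imwrite(f"pics/{sys.argv[1]}.png",c["frame"]); np.savez("top1.npz",**c)
for s in studs(c): print(*s)
H=cloud(c)[...,2]; box=np.zeros(H.shape,bool); box[125:275,312:392]=1
print("jaw",rect(c,lcomp(box&(H>.060)&(H<.085)),.072))
E
python3 look.py l1; python3 g.py 577 -135 67 -168.2 0
```

```text
time_s: 2.5
tcp_pos: [0.4978, -0.2234, 0.1828]
eef_rot: [-180.0, 0.0, -168.2]
contact_force: [-0.8, -0.1, 0.7]
gripper_width: 0.0655
gripper_force: 0.0
[269. 165.] [611.4  70.6] [611.9  70.5] -9.9 79.5
[210. 167.] [605.9 222.2] [606.1 221.2] -83.5 78.9
[152. 179.] [567.9 368. ] [568.5 369.4] -112.1 81.5
[215. 224.] [455.8 200.8] [456.  201.4] -107.6 80.7
[273. 233.] [440.1  53.7] [438.1  56.7] -55.2 83.6
jaw [0. 0. 0. 0. 0.]
t 2.55 tcp [ 497.8 -223.4  182.8] joints [ -4.  11. -21.   0. -57. -75.] w 65.9 F [ 0.5  0.1 -0.6]
turn units [-0.    0.   -0.01]  shift units: in present frame [-4.78  3.52  5.79]  in goal frame [-4.78  3.52  5.79]
```

View pics/l1.png

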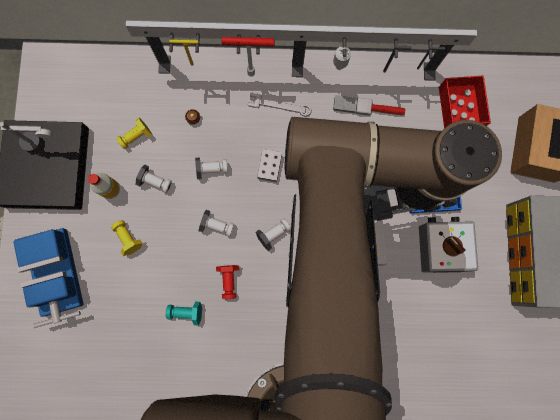

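The arm now hides the chuck from above, but the studs haven't moved. I'll check the jaw from the scene camera.

```bash
python3 - <<'E'
from meas import *
from plant import vision
for c in (np.load("scene0.npz"),vision.capture("scene")):
    P=cloud(c); H=P[...,2]; m=(H>.064)&(H<.08)&(abs(P[...,0]-.56)<.12)&(abs(P[...,1]+.135)<.09)
    print(m.sum()); m=lcomp(m); print(rect(c,m,.072))
E
python3 -m pendant '[[[-0.96,0.7,0.2,0,0,0,0.5],[-0.96,0.7,0.2,0,0,0,0.5],[-0.96,0.7,0.2,0,0,0,0.5],[-0.96,0.7,0.2,0,0,0,0.5],[-0.96,0.7,0.2,0,0,0,0.5],[0,0,0.5,0,0,0,0.5],[0,0,0.5,0,0,0,0.5],[0,0,0,0,0,0,0.5]]]'
```

```text
330
[ 581.8 -129.1  104.1   43.7   12.2]
333
[ 581.  -128.3  102.5   46.2   12.7]
time_s: 3.4
tcp_pos: [0.5762, -0.1349, 0.1406]
eef_rot: [179.9, -0.2, -168.2]
contact_force: [-0.9, -0.8, -0.0]
gripper_width: 0.0662
gripper_force: 0.0
```

```bash
python3 -m pendant '[[[-0.1,0.1,0.8,0,0,0,0.5],[0,0,0.8,0,0,0,0.5],[0,0,0.8,0,0,0,0.5],[0,0,0.8,0,0,0,0.5],[0,0,0.45,0,0,0,0.5],[0,0,0,0,0,0,-1],[0,0,0,0,0,0,-1],[0,0,0,0,0,0,-1]]]' 40
python3 -m pendant '[[[0,0,0,0,0,0,-1],[0,0,0,0,0,0,-1],[0,0,-0.5,0,0,0,-1],[0,0,-1,0,0,0,-1],[0,0,-1,0,0,0,-1],[0,0,-1,0,0,0,-1],[0,0,-1,0,0,0,-1],[0,0,0,0,0,0,-1]]]'
python3 g.py 577 -352 120 -175.2 0
```

```text
time_s: 4.2
tcp_pos: [0.5797, -0.1326, 0.0705]
eef_rot: [-180.0, 0.1, -168.2]
contact_force: [0.4, -1.4, 0.0]
gripper_width: 0.0475
gripper_force: 0.6
time_s: 5.0
tcp_pos: [0.5807, -0.1321, 0.1628]
eef_rot: [-180.0, 0.3, -168.2]
contact_force: [1.4, 0.8, -2.4]
gripper_width: 0.0447
gripper_force: 40.0
t 5.0 tcp [ 580.7 -132.1  162.8] joints [  6.  17. -17.   0. -56. -84.] w 44.7 F [ 1.4  0.8 -2.4]
turn units [-0.01  0.07  1.76]  shift units: in present frame [  2.45 -10.72   2.14]  in goal frame [  1.1  -10.94   2.14]
```

```bash
python3 -m pendant '[[[0.2,-1,0,0,0,0.88,-1],[0.1,-1,0,0,0,0.88,-1],[0.1,-1,0,0,0,0,-1],[0.1,-1,0,0,0,0,-1],[0.1,-1,0,0,0,0,-1],[0.1,-1,0,0,0,0,-1],[0.1,-1,0,0,0,0,-1],[0.1,-1,0,0,0,0,-1]]]'
python3 -m pendant '[[[0.1,-1,0.5,0,0,0,-1],[0.1,-1,0.5,0,0,0,-1],[0.1,-0.9,0.5,0,0,0,-1],[0,0,0.5,0,0,0,-1],[0,0,0,0,0,0,-1],[0,0,0,0,0,0,-1],[0,0,0,0,0,0,-1],[0,0,0,0,0,0,-1]]]'
python3 g.py 577 -352 36 -175.2 0
```

```text
time_s: 5.8
tcp_pos: [0.5776, -0.2937, 0.1583]
eef_rot: [179.9, -0.1, -175.2]
contact_force: [-0.1, 0.2, -3.3]
gripper_width: 0.0446
gripper_force: 40.0
time_s: 6.6
tcp_pos: [0.5777, -0.3512, 0.1204]
eef_rot: [-180.0, 0.1, -175.2]
contact_force: [-0.7, -0.2, -3.6]
gripper_width: 0.0446
gripper_force: 40.0
t 6.6 tcp [ 577.7 -351.2  120.4] joints [-15.  26.  -8.   0. -55. -70.] w 44.6 F [-0.7 -0.2 -3.6]
turn units [-0.01  0.02  0.01]  shift units: in present frame [ 0.04 -0.03  4.22]  in goal frame [ 0.04 -0.04  4.22]
```

```bash
python3 -m pendant '[[[0,0,0.8,0,0,0,-1],[0,0,0.8,0,0,0,-1],[0,0,0.8,0,0,0,-1],[0,0,0.8,0,0,0,-1],[0,0,0.6,0,0,0,-1],[0,0,0.3,0,0,0,-1],[0,0,0.1,0,0,0,-1],[0,0,0,0,0,0,-1]]]'
python3 g.py 577 -352 36 -175.2 0
python3 -m pendant '[[[0,0,0,0,0,0,0.3],[0,0,0,0,0,0,0.3],[0,0,0,0,0,0,0.3],[0,0,-0.5,0,0,0,0.3],[0,0,-1,0,0,0,0.3],[0,0,-1,0,0,0,0.3],[0,0,-1,0,0,0,0.3],[0,0,-1,0,0,0,0.3]]]' 
python3 g.py 440 54 150 -55 -25
```

```text
time_s: 7.4
tcp_pos: [0.5775, -0.3517, 0.0359]
eef_rot: [-180.0, 0.0, -175.2]
contact_force: [-0.1, 0.4, -2.9]
gripper_width: 0.0446
gripper_force: 40.0
t 7.4 tcp [ 577.5 -351.7   35.9] joints [-15.  31. -12.   0. -46. -70.] w 44.6 F [-0.1  0.4 -2.9]
turn units [-0.  0. -0.]  shift units: in present frame [ 0.03 -0.01 -0.01]  in goal frame [ 0.03 -0.01 -0.01]
time_s: 8.2
tcp_pos: [0.5774, -0.3518, 0.1276]
eef_rot: [-180.0, 0.1, -175.2]
contact_force: [-0.3, -0.1, -1.1]
gripper_width: 0.0567
gripper_force: 0.0
t 8.2 tcp [ 577.4 -351.8  127.6] joints [-15.  26.  -8.   0. -56. -70.] w 56.7 F [-0.3 -0.1 -1.1]
turn units [ -6.56  -3.76 -29.49]  shift units: in present frame [ 5.15 20.79 -1.14]  in goal frame [-19.11  -6.01   7.67]
```

```bash
cat > kin.py <<'E'
import numpy as np,json
from scipy.optimize import least_squares
from scipy.spatial.transform import Rotation as Ro
LIM=np.array([[-176,176],[-82,121.7],[-58.3,71.7],[-173.9,95.5],[-174.8,-.1],[-173.6,173.6]])
def rot(ax,d): return Ro.from_euler(ax,d,degrees=True).as_matrix()
def fk(q,k,s4=-1,s6=-1):
    d1,a1,a2,a3,d4,off,d6=k
    R=rot("z",q[0]); p=R@[a1,0,d1]; R=R@rot("y",q[1]); p=p+R@[0,0,a2]; e=p
    R=R@rot("y",-q[2]); p=p+R@[d4,0,a3]; R=R@rot("x",s4*q[3]); w=p; p=p+R@[0,off,0]
    R=R@rot("y",-q[4]); p=p+R@[d6,0,0]; R=R@rot("x",s6*q[5])
    return p,R@rot("y",90)@rot("z",OFF),e,w
OFF=90
L=[json.loads(l) for l in open("log.jsonl")]
def fit():
    f=lambda k:np.concatenate([fk(l["joints"],k)[0]-l["tcp_pos"] for l in L]+[.01*(k-[.3,0,.5,0,.6,-.19,.2])])
    return least_squares(f,[.3,0,.5,0,.6,-.19,.2])
E
python3 - <<'E'
from kin import *
r=fit(); print(r.x.round(4)); k=r.x
for l in L: print((1000*(fk(l["joints"],k)[0]-l["tcp_pos"])).round(1), *(Ro.from_matrix(fk(l["joints"],k,-1,s)[1]).as_euler("xyz",degrees=True).round(1) for s in (1,-1)),np.round(l["eef_rot"],1))
E
```

```text
[ 1.744e-01 -1.000e-04  6.014e-01  2.000e-04  4.637e-01 -1.918e-01
  3.316e-01]
[ 0. -0.  0.] [-179.9   -0.    49.4] [-179.9    0.    16.4] [ 179.9   -0.  -163.6]
[ 0. -0.  0.] [-180.    -0.    94.9] [-180.     0.    11.8] [ 180.    -0.  -168.2]
[ 0.1 -0.  -0. ] [-180.    -0.   141.2] [-180.     0.    11.8] [ 180.    -0.  -168.2]
[ 0. -0. -0.] [180.    0.  161.1] [180.   -0.   11.8] [-180.     0.  -168.2]
[-0.1 -0.  -0. ] [ 180.     0.3 -179.9] [180.   -0.3  11.8] [-180.     0.3 -168.2]
[-0.  0.  0.] [1.800e+02 1.000e-01 1.455e+02] [ 1.8e+02 -1.0e-01  4.8e+00] [-1.800e+02  1.000e-01 -1.752e+02]
[-0.  0. -0.] [180.    0.  145.5] [180.   -0.    4.8] [-180.     0.  -175.2]
[-0.  0.  0.] [1.800e+02 1.000e-01 1.455e+02] [ 1.8e+02 -1.0e-01  4.8e+00] [-1.800e+02  1.000e-01 -1.752e+02]
```

```bash
sed -i 's/^OFF=90/OFF=-90/' kin.py; cat >> kin.py <<'E'
K=fit().x
def goal(phi,beta,s=1):
    f,b=np.radians([phi,beta]); h=np.array([np.cos(f),np.sin(f),0]); k=np.array([0,0,1.])
    a=-k*np.cos(b)+h*np.sin(b); u=s*(h*np.cos(b)+k*np.sin(b)); return np.c_[u,np.cross(a,u),a]
def ik(p,G,q0,s4):
    f=lambda q:np.r_[fk(q,K,s4)[0]-p,.3*Ro.from_matrix(fk(q,K,s4)[1].T@G).as_rotvec()]
    r=least_squares(f,q0,x_scale=20,max_nfev=60); return r.x,np.abs(r.fun).max()
E
python3 - <<'E'
from kin import *
Q0=[6,17,-17,0,-56,-84]
for s4 in(-1,1):
  for (x,y) in((.42,-.14),(.62,-.13)):
    for d in range(-180,180,30):
      for s in(1,-1):
        # start tool down, heading d with tool x = s*d ; tilt gradually
        q=np.array(Q0,float)
        yaw=(d+(0 if s==1 else 180)+180)%360-180
        q[5]=yaw+90-q[0]; q[5]=(q[5]+180)%360-180; q[5]=np.clip(q[5],-173,173)
        ok=1
        for b in range(0,67,11):
          q,e=ik(np.array([x,y,.24 if b<66 else .085]),goal(d,b,s),q,s4)
          if e>2e-3 or (q<LIM[:,0]).any() or (q>LIM[:,1]).any(): ok=0;break
        if ok:
          _,_,el,w=fk(q,K,s4); print(s4,(x,y),d,s,q.round(0),"w z",w[2].round(3),"offend z",(fk(q,K,s4)[0]-.3316*fk(q,K,s4)[1][:,2])[2].round(3))
E
```

```text
-1 (0.42, -0.14) -180 1 [   4.   46.   -6.   -4. -104.  -93.] w z 0.228 offend z 0.22
-1 (0.42, -0.14) -180 -1 [   4.   46.   -6.   -4. -104.   87.] w z 0.228 offend z 0.22
-1 (0.42, -0.14) -150 1 [ 17.  43. -20.  12. -92. -84.] w z 0.202 offend z 0.22
-1 (0.42, -0.14) -150 -1 [ 17.  43. -20.  12. -92.  96.] w z 0.202 offend z 0.22
-1 (0.42, -0.14) -120 1 [ 29.  38. -40.  29. -77. -83.] w z 0.199 offend z 0.22
-1 (0.42, -0.14) -120 -1 [ 29.  38. -40.  29. -77.  97.] w z 0.199 offend z 0.22
-1 (0.42, -0.14) 30 -1 [-56.  26. -34. -81. -67.  57.] w z 0.315 offend z 0.22
-1 (0.42, -0.14) 60 -1 [-46.  32. -19. -63. -81.  52.] w z 0.328 offend z 0.22
-1 (0.42, -0.14) 90 -1 [-35.  38.  -7. -49. -95.  54.] w z 0.323 offend z 0.22
-1 (0.42, -0.14) 120 1 [ -22.   43.    1.  -35. -105. -118.] w z 0.302 offend z 0.22
-1 (0.42, -0.14) 120 -1 [ -22.   43.    1.  -35. -105.   62.] w z 0.302 offend z 0.22
-1 (0.42, -0.14) 150 1 [  -9.   46.    2.  -20. -109. -106.] w z 0.267 offend z 0.22
-1 (0.42, -0.14) 150 -1 [  -9.   46.    2.  -20. -109.   74.] w z 0.267 offend z 0.22
-1 (0.62, -0.13) -180 1 [ 
[... 2638 characters left out ...]
 [ 21.  48. -13. -35. -89. 107.] w z 0.168 offend z 0.22
1 (0.62, -0.13) -90 1 [ 24.  39. -40. -62. -71. -79.] w z 0.186 offend z 0.22
1 (0.62, -0.13) 30 -1 [-38.  30. -20.  90. -58.  45.] w z 0.345 offend z 0.22
1 (0.62, -0.13) 60 -1 [-33.  37.  -2.  69. -78.  38.] w z 0.358 offend z 0.22
1 (0.62, -0.13) 90 -1 [-27.  46.  15.  56. -98.  39.] w z 0.356 offend z 0.22
1 (0.62, -0.13) 120 1 [ -18.   54.   30.   44. -117. -133.] w z 0.34 offend z 0.22
1 (0.62, -0.13) 120 -1 [ -18.   54.   30.   44. -117.   47.] w z 0.34 offend z 0.22
1 (0.62, -0.13) 150 1 [  -7.   59.   36.   27. -128. -117.] w z 0.3 offend z 0.22
1 (0.62, -0.13) 150 -1 [  -7.   59.   36.   27. -128.   63.] w z 0.3 offend z 0.22
```

```bash
sed -i 's/^f,b=/S=float(sys.argv[6]) if len(sys.argv)>6 else 1\nf,b=/; s/u=h\*np.cos(b)+k\*np.sin(b);/u=S*(h*np.cos(b)+k*np.sin(b));/' g.py
python3 -m pendant '[[[0,0,-1,0,0,0,0.4],[0,0.6,-1,0,0,0,0.4],[0,1,-0.8,0,0,0,0.4],[0.3,1,-0.8,0,0,0,0.4],[0.3,1,0,0,0,0,0.4],[0.3,1,0,0,0,0,0.4],[0.3,1,0,0,0,0,0.4],[0.3,1,0,0,0,0,0.4]]]' 40
python3 -m pendant '[[[0.3,1,0,0,0,0,0.4],[0.3,1,0,0,0,0,0.4],[0.3,1,0,0,0,0,0.4],[0.3,1,0,0,0,0,0.4],[0.3,1,0,0,0,0,0.4],[0.3,1,0,0,0,0,0.4],[0.3,1,0,0,0,0,0.4],[0.3,1,0,0,0,0,0.4]]]'
python3 g.py 440 54 190 -55 0 1; python3 look.py l2
```

```text
time_s: 9.0
tcp_pos: [0.536, -0.222, 0.1988]
eef_rot: [-180.0, 0.1, -175.2]
contact_force: [0.4, -0.2, -0.5]
gripper_width: 0.061
gripper_force: 0.0
time_s: 9.8
tcp_pos: [0.4749, -0.0665, 0.1987]
eef_rot: [180.0, 0.1, -175.2]
contact_force: [-0.2, -0.2, -0.4]
gripper_width: 0.0615
gripper_force: 0.0
t 9.8 tcp [474.9 -66.5 198.7] joints [  16.    4.  -27.    0.  -58. -101.] w 61.5 F [-0.2 -0.2 -0.4]
turn units [-2.000e-02  2.000e-02 -3.006e+01]  shift units: in present frame [1.24 6.15 0.43]  in goal frame [-5.94 -2.02  0.43]
[209. 167.] [606.4 222.2] [606.6 221.2] -83.3 78.9
[152. 179.] [568.  367.9] [568.5 369.3] -112.0 81.5
jaw [0. 0. 0. 0. 0.]
```

```bash
python3 -m pendant '[[[0.2,1,0,0,0,0,0.4],[0.2,1,0,0,0,0,0.4],[0.2,1,0,0,0,0,0.4],[0.2,1,0,0,0,0,0.4],[0.2,1,0,0,0,0,0.4],[0.2,1,0,0,0,0,0.4],[0,0,0,0,0,-1,0.4],[0,0,0,0,0,-1,0.4]]]'
python3 -m pendant '[[[0,0,0,0,0,-1,0.4],[0,0,0,0,0,-1,0.4],[0,0,0,0,0,-1,0.4],[0,0,0,0,0,-1,0.4],[0,0,0,0,0,-1,0.4],[0,0,0,0,0,-1,0.4],[0,0,0,0,0,-1,0.4],[0,0,0,0,0,-1,0.4]]]'
python3 -m pendant '[[[0,0,0,0,0,-1,0.4],[0,0,0,0,0,-1,0.4],[0,0,0,0,0,-1,0.4],[0,0,0,0,0,-1,0.4],[0,0,0,0,0,-1,0.4],[0,0,0,0,0,-1,0.4],[0,0,0,0,0,-1,0.4],[0,0,0,0,0,-1,0.4]]]'
python3 -m pendant '[[[0,0,0,0,0,-1,0.4],[0,0,0,0,0,-1,0.4],[0,0,0,0,0,-1,0.4],[0,0,0,0,0,-1,0.4],[0,0,0,0,0,-1,0.4],[0,0,0,0,0,-1,0.4],[0,0,0,0,0,-1,0.4],[0,0,0,0,0,-1,0.4]]]'
python3 -m pendant '[[[0,0,0,0,0,-1,0.4],[0,0,0,0,0,-1,0.4],[0,0,0,0,0,-1,0.4],[0,0,0,0,0,-1,0.4],[0,0,0,0,-1,0,0.4],[0,0,0,0,-1,0,0.4],[0,0,0,0,-1,0,0.4],[0,0,0,0,-1,0,0.4]]]'
python3 g.py 440 54 28 -55 -30 1
python3 - <<'E'
from meas import *
from plant import vision
c=vision.capture("scene"); c0=np.load("scene0.npz")
for c in(c0,c):
    hsv=cv2.cvtColor(c["frame"],cv2.COLOR_BGR2HSV).astype(int); P=cloud(c); H=P[...,2]
    m=(H>.01)&(H<.055)&(abs(P[...,0]-.44)<.06)&(abs(P[...,1]-.055)<.06); print(m.sum(),np.median(P[m],0).round(3), rect(c,lcomp(m&(hsv[...,2]>110)),.022))
E
```

```text
time_s: 10.65
tcp_pos: [0.4413, 0.051, 0.1987]
eef_rot: [180.0, 0.1, -167.0]
contact_force: [-0.2, -0.0, -0.6]
gripper_width: 0.0614
gripper_force: 0.0
time_s: 11.45
tcp_pos: [0.4414, 0.0504, 0.1986]
eef_rot: [-180.0, 0.1, -135.1]
contact_force: [-0.8, -0.3, -0.7]
gripper_width: 0.0613
gripper_force: 0.0
time_s: 12.25
tcp_pos: [0.4414, 0.0504, 0.1985]
eef_rot: [-179.9, 0.1, -103.1]
contact_force: [-0.7, 0.2, -0.1]
gripper_width: 0.0614
gripper_force: 0.0
time_s: 13.05
tcp_pos: [0.4414, 0.0504, 0.1986]
eef_rot: [-179.9, 0.0, -71.1]
contact_force: [-0.3, -0.5, -0.7]
gripper_width: 0.0617
gripper_force: 0.0
time_s: 13.85
tcp_pos: [0.4417, 0.0506, 0.199]
eef_rot: [-179.8, 16.1, -55.1]
contact_force: [-0.9, -0.0, 0.4]
gripper_width: 0.0607
gripper_force: 0.0
t 13.85 tcp [441.7  50.6 199. ] joints [ 18.   7. -19. -17. -69.  23.] w 60.7 F [-0.9 -0.   0.4]
turn units [-0.05 -3.47 -0.02]  shift units: in present frame [ 2.2  -0.    8.26]  in goal frame [ 4.11 -0.03  7.5 ]
291 [0.442 0.063 0.031] [442.5  43.9  65.5  37.9 -48.6]
297 [0.442 0.064 0.031] [438.1  53.4  46.1  32.8 -45.3]
```

```bash
python3 -m pendant '[[[0,0,0,0,-1,0,0.4],[0,0,0,0,-1,0,0.4],[0,0,0,0,-1,0,0.4],[0,0,0,0,-0.5,0,0.4],[1,0,1,0,0,0,0.4],[1,0,1,0,0,0,0.4],[1,0,1,0,0,0,0.4],[1,0,0.5,0,0,0,0.4]]]'
python3 g.py 440 54 28 -55 -30 1
```

```text
time_s: 14.7
tcp_pos: [0.4601, 0.0222, 0.0958]
eef_rot: [179.9, 30.0, -55.2]
contact_force: [0.3, -0.2, 0.1]
gripper_width: 0.0614
gripper_force: 0.0
t 14.7 tcp [460.1  22.2  95.8] joints [  5.  23. -14. -27. -71.  43.] w 61.4 F [ 0.3 -0.2  0.1]
turn units [-0.01 -0.   -0.05]  shift units: in present frame [ 0.07 -0.09  3.88]  in goal frame [ 0.07 -0.09  3.88]
```

```bash
python3 -m pendant '[[[0.05,-0.1,0.8,0,0,0,0.4],[0,0,0.8,0,0,0,0.4],[0,0,0.8,0,0,0,0.4],[0,0,0.8,0,0,0,0.4],[0,0,0.6,0,0,0,0.4],[0,0,0,0,0,0,0.4],[0,0,0,0,0,0,-1],[0,0,0,0,0,0,-1]]]' 58
python3 -m pendant '[[[0,0,0,0,0,0,-1],[0,0,0,0,0,0,-1],[0,0,0,0,0,0,-1],[0.1,0,-0.2,0,0,0,-1],[0.2,0,-0.4,0,0,0,-1],[0.4,0,-0.8,0,0,0,-1],[0.4,0,-0.8,0,0,0,-1],[0.4,0,-0.8,0,0,0,-1]]]'
python3 g.py 440 54 28 -55 -30 1
```

```text
time_s: 15.5
tcp_pos: [0.442, 0.0537, 0.0313]
eef_rot: [-179.9, 29.9, -55.2]
contact_force: [0.5, 0.3, -0.3]
gripper_width: 0.0501
gripper_force: 0.0
time_s: 16.3
tcp_pos: [0.4739, 0.0069, 0.0681]
eef_rot: [-180.0, 30.0, -55.2]
contact_force: [-1.0, -0.1, -3.6]
gripper_width: 0.027
gripper_force: 58.0
t 16.3 tcp [473.9   6.9  68.1] joints [  3.  26. -13. -27. -70.  45.] w 27.0 F [-1.  -0.1 -3.6]
turn units [-0.03 -0.01 -0.05]  shift units: in present frame [-1.51  0.05  3.19]  in goal frame [-1.51  0.04  3.19]
```

```bash
python3 - <<'E'
from kin import *
l=L[-1]
for s4 in(-1,1): print(s4,(1000*(fk(l["joints"],K,s4)[0]-l["tcp_pos"])).round(1),Ro.from_matrix(fk(l["joints"],K,s4)[1]).as_euler("xyz",degrees=True).round(1),l["eef_rot"])
s4=min((-1,1),key=lambda s:np.abs(fk(l["joints"],K,s)[0]-l["tcp_pos"]).max())
q=np.array(l["joints"]); seq=[(.45,-.05,.25,-55,-30),(.45,-.05,.25,-55,0)]+[(.45,-.05,.25,-55-t,0) for t in range(20,220,20)]
def run(seq,q,s):
  for x,y,z,p,b in seq:
    q,e=ik(np.array([x,y,z]),goal(p,b,s),q,s4); print((x,y,z,p,b),q.round(0),round(e,4),(q<LIM[:,0]).any() or (q>LIM[:,1]).any())
  return q
run(seq[:9]+[(.45,-.1,.25,-210,0),(.45,-.1,.25,-210,30),(.45,-.1,.25,-210,66),(.406,-.148,.085,-210,66)],q,1)
E
```

```text
-1 [-0. -0. -0.] [-180.    30.   -55.2] [-179.99656954009922, 29.969511834851453, -55.238819676011666]
1 [ 127.6 -296.4  134.3] [150.    0.5 -27.6] [-179.99656954009922, 29.969511834851453, -55.238819676011666]
(0.45, -0.05, 0.25, -55, -30) [ -2.  14.  -5. -24. -90.  41.] 0.0 False
(0.45, -0.05, 0.25, -55, 0) [ 19.  -1. -26.  -0. -65.  16.] 0.0 False
(0.45, -0.05, 0.25, -75, 0) [ 19.  -1. -26.   0. -65.  -4.] 0.0 False
(0.45, -0.05, 0.25, -95, 0) [ 19.  -1. -26.   0. -65. -24.] 0.0 False
(0.45, -0.05, 0.25, -115, 0) [ 19.  -1. -26.  -0. -65. -44.] 0.0 False
(0.45, -0.05, 0.25, -135, 0) [ 19.  -1. -26.  -0. -65. -64.] 0.0 False
(0.45, -0.05, 0.25, -155, 0) [ 19.  -1. -26.   0. -65. -84.] 0.0 False
(0.45, -0.05, 0.25, -175, 0) [  19.   -1.  -26.    0.  -65. -104.] 0.0 False
(0.45, -0.05, 0.25, -195, 0) [  19.   -1.  -26.   -0.  -65. -124.] 0.0 False
(0.45, -0.1, 0.25, -210, 0) [  12.   -0.  -25.    0.  -65. -132.] 0.0 False
(0.45, -0.1, 0.25, -210, 30) [  -0.   18.   -3.  -14.  -95. -118.] 0.0 False
(0.45, -0.1, 0.25, -210, 66) [  -7.   39.   13.  -26. -126. -116.] 0.0 False
(0.406, -0.148, 0.085, -210, 66) [ -10.   48.    3.  -19. -109. -105.] 0.0 False
```

```bash
python3 -m pendant '[[[-0.5,0,-0.9,0,0,0,-1],[-0.55,0,-0.95,0,0,0,-1],[-0.55,0,-0.95,0,0,0,-1],[-0.55,0,-0.95,0,0,0,-1],[-0.55,0,-0.95,0,0,0,-1],[-0.55,0,-0.95,0,0,0,-1],[-0.55,0,-0.95,0,0,0,-1],[-0.55,0,-0.95,0,0,0,-1]]]'
python3 -m pendant '[[[0,0,0,0,0.9,0,-1],[0,0,0,0,0.95,0,-1],[0,0,0,0,0.95,0,-1],[0,0,0,0,0.95,0,-1],[0,0,0,0,0.95,0,-1],[0,0,0,0,0.95,0,-1],[0,0,0,0,0.95,0,-1],[0,0,0,0,0.9,0,-1]]]'
for i in 1 2 3 4; do python3 -m pendant '[[[0,0,0,0,0,0.97,-1],[0,0,0,0,0,0.97,-1],[0,0,0,0,0,0.97,-1],[0,0,0,0,0,0.97,-1],[0,0,0,0,0,0.97,-1],[0,0,0,0,0,0.97,-1],[0,0,0,0,0,0.97,-1],[0,0,0,0,0,0.97,-1]]]' | grep grip; done
python3 g.py 440 -110 250 -210 0 1
```

```text
time_s: 17.1
tcp_pos: [0.4734, 0.0072, 0.2429]
eef_rot: [180.0, 30.0, -55.3]
contact_force: [0.8, -1.3, -3.5]
gripper_width: 0.0266
gripper_force: 58.0
time_s: 17.9
tcp_pos: [0.4732, 0.0075, 0.2423]
eef_rot: [-180.0, -0.1, -55.3]
contact_force: [0.3, -0.1, -4.6]
gripper_width: 0.0272
gripper_force: 58.0
gripper_width: 0.0267
gripper_force: 58.0
gripper_width: 0.0269
gripper_force: 58.0
gripper_width: 0.0268
gripper_force: 58.0
gripper_width: 0.0268
gripper_force: 58.0
t 21.1 tcp [473.    7.3 241.9] joints [  25.    1.  -24.   -0.  -64. -114.] w 26.8 F [-0.3 -1.1 -2.3]
turn units [-0.   -0.01  7.6 ]  shift units: in present frame [ 1.69 -5.85 -0.4 ]  in goal frame [-1.5 -5.9 -0.4]
```

```bash
python3 -m pendant '[[[0,0,0,0,0,0.95,-1],[0,0,0,0,0,0.95,-1],[0,0,0,0,0,0.95,-1],[0,0,0,0,0,0.95,-1],[0,0,0,0,0,0.95,-1],[0,0,0,0,0,0.95,-1],[0,0,0,0,0,0.95,-1],[0,0,0,0,0,0.95,-1]]]' | grep grip
python3 -m pendant '[[[-0.25,-0.98,0,0,0,0,-1],[-0.25,-0.98,0,0,0,0,-1],[-0.25,-0.98,0,0,0,0,-1],[-0.25,-0.98,0,0,0,0,-1],[-0.25,-0.98,0,0,0,0,-1],[-0.25,-0.98,0,0,0,0,-1],[0,0,0,0,0.5,0,-1],[0,0,0,0,1,0,-1]]]' | grep grip
python3 -m pendant '[[[0,0,0,0,1,0,-1],[0,0,0,0,1,0,-1],[0,0,0,0,1,0,-1],[0,0,0,0,1,0,-1],[0,0,0,0,1,0,-1],[0,0,0,0,1,0,-1],[0,0,0,0,1,0,-1],[0,0,0,0,1,0,-1]]]' |grep grip
python3 -m pendant '[[[0,0,0,0,1,0,-1],[0,0,0,0,1,0,-1],[0,0,0,0,1,0,-1],[0,0,0,0,1,0,-1],[0,0,0,0,1,0,-1],[0,0,0,0,1,0,-1],[0,0,0,0,1,0,-1],[0,0,0,0,0,0,-1]]]'
python3 g.py 406 -148 88 -210 66 1
python3 look.py l3 >/dev/null; python3 - <<'E'
from plant import vision; import cv2,numpy as np
c=vision.capture("scene"); np.savez("s3.npz",**c)
from h import *
from plant import r
u,v=proj(c,r.get_state()["tcp_pos"])[0].astype(int); print(u,v)
cv2.imwrite("pics/s3.png",cv2.resize(c["frame"][max(0,v-75):v+75,max(0,u-100):u+100],None,fx=4,fy=4,interpolation=cv2.INTER_CUBIC))
E
```

```text
gripper_width: 0.0266
gripper_force: 58.0
gripper_width: 0.0268
gripper_force: 58.0
gripper_width: 0.0263
gripper_force: 58.0
time_s: 24.3
tcp_pos: [0.4411, -0.1097, 0.2395]
eef_rot: [-179.8, -66.3, 149.9]
contact_force: [-0.2, 0.2, -5.2]
gripper_width: 0.0266
gripper_force: 58.0
t 24.3 tcp [ 441.1 -109.7  239.5] joints [  -8.   39.   12.  -25. -125. -114.] w 26.6 F [-0.2  0.2 -5.2]
turn units [-0.03 -0.07 -0.01]  shift units: in present frame [-6.71 -2.53  3.57]  in goal frame [-6.69 -2.54  3.59]
268 125
```

View pics/s3.png

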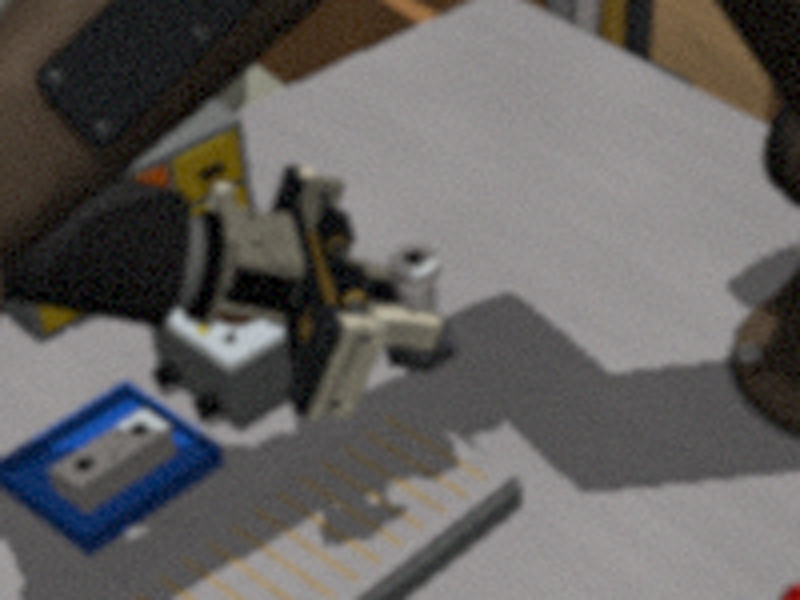

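The stud hangs upright, head up at crop (420,262) and foot down at (420,345). The jaw lies flat in the tray. Now I lower it.

```bash
python3 g.py 414 -153 95 -210 66 1
python3 -m pendant '[[[-0.8,-0.35,0.25,0,0,0,-1],[-0.8,-0.35,0.25,0,0,0,-1],[-0.8,-0.35,0.25,0,0,0,-1],[-0.8,-0.35,0.25,0,0,0,-1],[-0.8,-0.35,0.25,0,0,0,-1],[-0.8,-0.35,0.25,0,0,0,-1],[-0.8,-0.35,0.25,0,0,0,-1],[-0.4,0,0.15,0,0,0,-1]]]' | head -2
python3 g.py 414 -153 85 -210 66 1
```

```text
t 24.4 tcp [ 441.3 -109.7  241.1] joints [  -8.   39.   12.  -25. -125. -114.] w 27.0 F [ 0.2  0.4 -2.6]
turn units [-0.04  0.02  0.01]  shift units: in present frame [-6.63 -2.56  3.08]  in goal frame [-6.63 -2.56  3.06]
time_s: 25.2
tcp_pos: [0.428, -0.1594, 0.1147]
t 25.2 tcp [ 428.  -159.4  114.7] joints [ -11.   48.    7.  -19. -114. -106.] w 26.6 F [ 0.1  0.5 -3. ]
turn units [-0.04 -0.03  0.  ]  shift units: in present frame [-1.05 -0.07  1.3 ]  in goal frame [-1.04 -0.07  1.31]
```

```bash
python3 -m pendant '[[[-0.35,-0.05,0.45,0,0,0,-1],[-0.35,0,0.45,0,0,0,-1],[-0.35,0,0.4,0,0,0,-1],[0,0,0,0,0,0,-1],[-0.07,0,0.03,0,0,0,-1],[-0.07,0,0.03,0,0,0,-1],[0,0,0,0,0,0,-1],[0,0,0,0,0,0,-1]]]'
python3 g.py 414 -153 79 -210 66 1
```

```text
time_s: 26.0
tcp_pos: [0.4154, -0.1521, 0.0842]
eef_rot: [180.0, -66.0, 150.2]
contact_force: [1.5, -0.9, -3.3]
gripper_width: 0.0269
gripper_force: 58.0
t 26.0 tcp [ 415.4 -152.1   84.2] joints [ -10.   49.    5.  -19. -110. -105.] w 26.9 F [ 1.5 -0.9 -3.3]
turn units [-0.05  0.01  0.02]  shift units: in present frame [-0.22 -0.07  0.14]  in goal frame [-0.22 -0.07  0.14]
```

```bash
for i in 1 2 3; do python3 -m pendant '[[[-0.07,0,0.03,0,0,0,-1],[0,0,0,0,0,0,-1],[0,0,0,0,0,0,-1],[-0.035,0,0.015,0,0,0,-1],[0,0,0,0,0,0,-1],[0,0,0,0,0,0,-1],[0,0,0,0,0,0,-1],[0,0,0,0,0,0,-1]]]' | grep -E "pos|contact"; done
```

```text
tcp_pos: [0.4152, -0.1521, 0.0817]
contact_force: [-0.5, -0.0, -2.8]
tcp_pos: [0.4152, -0.1521, 0.0794]
contact_force: [0.5, 1.0, -3.5]
tcp_pos: [0.4153, -0.1521, 0.0783]
contact_force: [2.8, 1.4, 6.2]
```

```bash
python3 -m pendant '[[[0,0,0,0,0,0,-0.2],[0,0,0,0,0,0,0.2],[0,0,0,0,0,0,0.2],[0,0,0,0,0,0,0.2],[0,0,-0.4,0,0,0,0.2],[0,0,-0.9,0,0,0,0.2],[0,0,-1,0,0,0,0.2],[0,0,-1,0,0,0,0.2]]]'
python3 -m pendant '[[[0.8,0,-0.6,0,0,0,0.4],[0.8,0,-0.6,0,0,0,0.4],[0.8,0,-0.6,0,0,0,0.4],[0.8,0,-0.6,0,0,0,0.4],[0.8,0,-0.4,0,0,0,0.4],[0,0,0,0,-1,0,0.4],[0,0,0,0,-1,0,0.4],[0,0,0,0,-1,0,0.4]]]'
for i in 1 2; do python3 -m pendant '[[[0,0,0,0,-1,0,0.4],[0,0,0,0,-1,0,0.4],[0,0,0,0,-1,0,0.4],[0,0,0,0,-1,0,0.4],[0,0,0,0,-1,0,0.4],[0,0,0,0,-1,0,0.4],[0,0,0,0,-0.75,0,0.4],[0,0,0,0,0,0,0.4]]]' | grep pos; done
python3 g.py 456 201 200 -107 0 -1; python3 look.py l4
python3 - <<'E'
from h import *
from plant import vision
c=vision.capture("scene"); P=cloud(c); m=(P[...,2]>.1)&(P[...,2]<.135)&(abs(P[...,0]-.406)<.06)&(abs(P[...,1]+.148)<.06)
print(m.sum(), P[m].mean(0).round(3) if m.any() else "", P[m].max(0)[2] if m.any() else "")
E
```

```text
time_s: 29.2
tcp_pos: [0.4684, -0.1827, 0.1045]
eef_rot: [-180.0, -66.0, 150.2]
contact_force: [-0.3, 0.1, -0.7]
gripper_width: 0.0527
gripper_force: 0.0
time_s: 30.0
tcp_pos: [0.4839, -0.1916, 0.2]
eef_rot: [-180.0, -53.8, 150.2]
contact_force: [-0.3, 0.3, 0.7]
gripper_width: 0.0613
gripper_force: 0.0
tcp_pos: [0.4834, -0.191, 0.2018]
tcp_pos: [0.4825, -0.1909, 0.2002]
t 31.6 tcp [ 482.5 -190.9  200.2] joints [   0.    8.  -23.    0.  -59. -120.] w 61.4 F [0.  0.3 0.3]
turn units [-0.   -0.   19.31]  shift units: in present frame [1.088e+01 1.635e+01 1.000e-02]  in goal frame [ 1.835e+01 -7.000e+00  1.000e-02]
[220. 162.] [620.3 195.2] [620.3 194.8] -86.8 79.5
[152. 179.] [568.1 368. ] [568.6 369.3] -112.3 81.4
[215. 224.] [455.8 200.8] [456.  201.4] -107.9 80.6
jaw [0. 0. 0. 0. 0.]
90 [ 0.411 -0.141  0.117] 0.12427488189552072
```

The first stud stands: its top is at 0.12 m. The stud at (606,222) was knocked to (620,195), so that event has happened.

```bash
for i in 1 2; do python3 -m pendant '[[[0.66,1,0,0,0,0,0.4],[0.66,1,0,0,0,0,0.4],[0.66,1,0,0,0,0,0.4],[0.66,1,0,0,0,0,0.4],[0.66,1,0,0,0,0,0.4],[0.66,1,0,0,0,0,0.4],[0.66,1,0,0,0,0,0.4],[0.66,1,0,0,0,0,0.4]]]' | grep pos; done
for i in 1 2 3; do python3 -m pendant '[[[0,0,0,0,0,-1,0.4],[0,0,0,0,0,-1,0.4],[0,0,0,0,0,-1,0.4],[0,0,0,0,0,-1,0.4],[0,0,0,0,0,-1,0.4],[0,0,0,0,0,-1,0.4],[0,0,0,0,0,-1,0.4],[0,0,0,0,0,-1,0.4]]]' | grep rot; done
python3 -m pendant '[[[0,0,0,0,0,-0.75,0.4],[0,0,0,0,0,-0.75,0.4],[0,0,0,0,-1,0,0.4],[0,0,0,0,-1,0,0.4],[0,0,0,0,-1,0,0.4],[0,0,0,0,-1,0,0.4],[0,0,0,0,-1,0,0.4],[0,0,0,0,-1,0,0.4]]]'
python3 g.py 455 201 28 -107.5 -30 1
```

```text
tcp_pos: [0.472, 0.001, 0.1996]
tcp_pos: [0.4597, 0.1925, 0.1995]
eef_rot: [-179.9, -0.1, -177.7]
eef_rot: [180.0, -0.1, -145.7]
eef_rot: [179.9, -0.1, -113.7]
time_s: 36.5
tcp_pos: [0.46, 0.1918, 0.1999]
eef_rot: [179.9, 24.1, -107.8]
contact_force: [0.4, 0.0, -0.8]
gripper_width: 0.0614
gripper_force: 0.0
t 36.5 tcp [460.  191.8 199.9] joints [ 32.   0. -27. -21. -46. -37.] w 61.4 F [ 0.4  0.  -0.8]
turn units [-0.02 -1.47 -0.07]  shift units: in present frame [3.18 0.37 7.99]  in goal frame [3.98 0.38 7.62]
```

```bash
python3 -m pendant '[[[0,0,0,0,-1,0,0.4],[0,0,0,0,-0.5,0,0.4],[1,0.1,0.6,0,0,0,0.4],[1,0.1,0.6,0,0,0,0.4],[1,0.1,0.6,0,0,0,0.4],[1,0.1,0.6,0,0,0,0.4],[0,0,0.6,0,0,0,0.4],[0,0,0.6,0,0,0,0.4]]]' |grep pos
python3 look.py l5; python3 g.py 455 201 28 -107.5 -30 1
```

```text
tcp_pos: [0.4427, 0.1625, 0.0968]
[269. 165.] [611.3  70.5] [612.1  70.4] -9.7 79.2
[220. 162.] [620.3 195.2] [620.3 194.7] -86.5 79.6
[150. 179.] [568.6 368.7] [568.9 369.5] -110.4 80.9
jaw [ 401.  -136.4   24.7    8.3   29.2]
t 37.35 tcp [442.4 163.2  95.5] joints [ 21.   8. -32. -40. -37. -10.] w 61.2 F [ 0.4  1.7 -1.9]
turn units [-0.01 -0.01 -0.09]  shift units: in present frame [-0.04 -0.03  3.92]  in goal frame [-0.04 -0.03  3.92]
```

```bash
python3 -m pendant '[[[0,0,0.8,0,0,0,0.4],[0,0,0.8,0,0,0,0.4],[0,0,0.8,0,0,0,0.4],[0,0,0.8,0,0,0,0.4],[0,0,0.7,0,0,0,0.4],[0,0,0,0,0,0,0.4],[0,0,0,0,0,0,-1],[0,0,0,0,0,0,-1]]]' 58 | grep -E "pos|cont"
python3 -m pendant '[[[0,0,0,0,0,0,-1],[0,0,0,0,0,0,-1],[0,0,0,0,0,0,-1],[-0.1,0,-0.2,0,0,0,-1],[-0.2,0,-0.4,0,0,0,-1],[-0.4,0,-0.8,0,0,0,-1],[-0.5,0,-0.9,0,0,0,-1],[-0.5,0,-0.9,0,0,0,-1]]]'
python3 -m pendant '[[[-0.5,0,-0.9,0,0,0,-1],[-0.5,0,-0.9,0,0,0,-1],[-0.5,0,-0.9,0,0,0,-1],[-0.5,0,-0.9,0,0,0,-1],[-0.5,0,-0.9,0,0,0,-1],[-0.5,0,-0.9,0,0,0,-1],[-0.2,0,-0.4,0,0,0,-1],[0,0,0,0,0.5,0,-1]]]'
```

```text
tcp_pos: [0.4538, 0.1993, 0.0305]
contact_force: [0.2, 0.5, 0.9]
time_s: 38.95
tcp_pos: [0.4516, 0.1963, 0.1024]
eef_rot: [179.9, 29.9, -107.9]
contact_force: [0.5, 0.4, -5.0]
gripper_width: 0.0271
gripper_force: 58.0
time_s: 39.75
tcp_pos: [0.4514, 0.1937, 0.2355]
eef_rot: [-180.0, 28.0, -107.8]
contact_force: [0.2, -0.2, -4.4]
gripper_width: 0.0267
gripper_force: 58.0
```

```bash
python3 -m pendant '[[[0,0,0,0,1,0,-1],[0,0,0,0,1,0,-1],[0,0,0,0,1,0,-1],[0,0,0,0,1,0,-1],[0,0,0,0,1,0,-1],[0,0,0,0,1,0,-1],[0,0,0,0,1,0,-1],[0,0,0,0,0,1,-1]]]' | grep grip
for i in 1 2 3 4; do python3 -m pendant '[[[0,0,0,0,0,1,-1],[0,0,0,0,0,1,-1],[0,0,0,0,0,1,-1],[0,0,0,0,0,1,-1],[0,0,0,0,0,1,-1],[0,0,0,0,0,1,-1],[0,0,0,0,0,1,-1],[0,0,0,0,0,1,-1]]]' | grep grip; done
python3 g.py 510 -120 245 -240 0 1
```

```text
gripper_width: 0.0265
gripper_force: 58.0
gripper_width: 0.0268
gripper_force: 58.0
gripper_width: 0.0268
gripper_force: 58.0
gripper_width: 0.0269
gripper_force: 58.0
gripper_width: 0.0265
gripper_force: 58.0
t 43.75 tcp [495.9 136.2 227.4] joints [  32.    8.  -16.   -7.  -66. -174.] w 26.5 F [ 0.7  0.4 -4.5]
turn units [-0.12 -1.69  1.39]  shift units: in present frame [-10.65  -6.88  -2.13]  in goal frame [-11.44  -5.79  -0.88]
```

```bash
for i in 1 2; do python3 -m pendant '[[[-0.89,-0.57,-0.2,0,0,0,-1],[-0.89,-0.57,-0.2,0,0,0,-1],[-0.89,-0.57,-0.2,0,0,0,-1],[-0.89,-0.57,-0.2,0,0,0,-1],[-0.89,-0.57,-0.2,0,0,0,-1],[-0.89,-0.57,-0.2,0,0,0,-1],[0,0,0,0,0,0,-1],[0,0,0,0,0,0,-1]]]' | grep pos; python3 g.py 510 -120 245 -240 0 1; done
```

```text
tcp_pos: [0.5037, 0.008, 0.2391]
t 44.55 tcp [503.7   8.  239.1] joints [  18.    7.  -16.   -7.  -69. -160.] w 26.5 F [ 1.1 -0.6 -4.4]
turn units [-0.11 -1.68  1.4 ]  shift units: in present frame [-5.32 -3.47 -0.91]  in goal frame [-5.7  -2.93 -0.29]
tcp_pos: [0.5119, -0.1194, 0.2507]
t 45.35 tcp [ 511.9 -119.4  250.7] joints [   4.   10.  -12.   -6.  -72. -146.] w 26.8 F [ 0.4  0.5 -4.7]
turn units [-0.11 -1.67  1.42]  shift units: in present frame [-0.   -0.09  0.29]  in goal frame [ 0.02 -0.1   0.29]
```

```bash
python3 -m pendant '[[[0,0,0,-0.1,-0.85,0.7,-1],[0,0,0,0,-0.85,0.7,-1],[0,0,0,0,1,0,-1],[0,0,0,0,1,0,-1],[0,0,0,0,1,0,-1],[0,0,0,0,1,0,-1],[0,0,0,0,1,0,-1],[0,0,0,0,1,0,-1]]]' | grep grip
python3 -m pendant '[[[0,0,0,0,1,0,-1],[0,0,0,0,1,0,-1],[0,0,0,0,1,0,-1],[0,0,0,0,1,0,-1],[0,0,0,0,1,0,-1],[0,0,0,0,1,0,-1],[0,0,0,0,1,0,-1],[0,0,0,0,1,0,-1]]]' |grep grip
python3 -m pendant '[[[0,0,0,0,1,0,-1],[0,0,0,0,1,0,-1],[0,0,0,0,0.5,0,-1],[0,0,0,0,0,0,-1],[0,0,0,0,0,0,-1],[0,0,0,0,0,0,-1],[0,0,0,0,0,0,-1],[0,0,0,0,0,0,-1]]]'
python3 g.py 493 -148 95 -240 66 1
python3 - <<'E'
from h import *
from plant import vision,r
c=vision.capture("scene")
u,v=proj(c,r.get_state()["tcp_pos"])[0].astype(int); print(u,v)
cv2.imwrite("pics/s4.png",cv2.resize(c["frame"][max(0,v-75):v+75,max(0,u-100):u+100],None,fx=4,fy=4,interpolation=cv2.INTER_CUBIC))
E
```

```text
gripper_width: 0.0268
gripper_force: 58.0
gripper_width: 0.0267
gripper_force: 58.0
time_s: 47.75
tcp_pos: [0.512, -0.1195, 0.252]
eef_rot: [179.9, -65.8, 120.3]
contact_force: [0.5, -0.1, -5.0]
gripper_width: 0.0267
gripper_force: 58.0
t 47.75 tcp [ 512.  -119.5  252. ] joints [ -20.   38.   20.  -43. -123. -136.] w 26.7 F [ 0.5 -0.1 -5. ]
turn units [-0.03  0.06  0.03]  shift units: in present frame [-7.47 -1.54  2.53]  in goal frame [-7.48 -1.54  2.5 ]
246 132
```

View pics/s4.png

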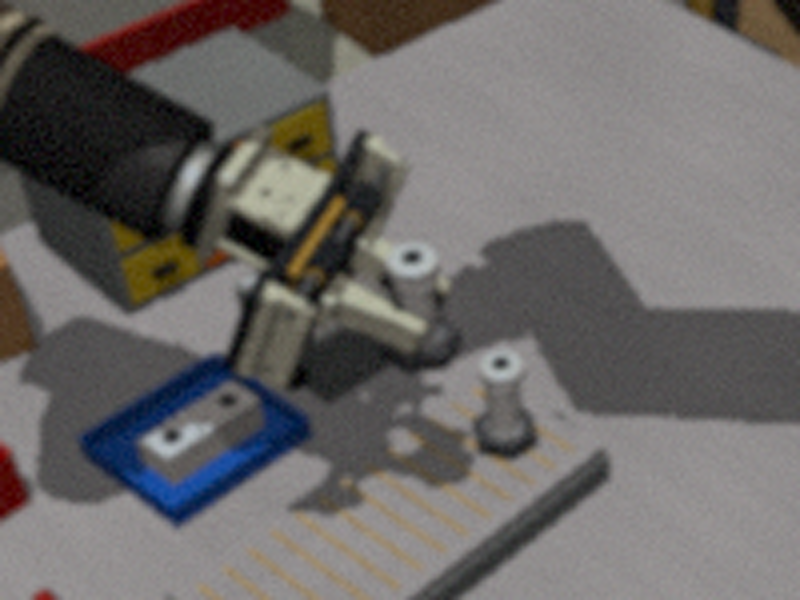

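Stud 1 stands well at crop (503,410). The held stud (head (412,258), foot (437,348)) leans, foot forward, so it turned in the grip. I'll measure the lean in the tool's vertical plane.

```bash
python3 - <<'E'
from h import *
from plant import vision,r
c=vision.capture("scene"); np.savez("s4.npz",**c); s=r.get_state(); tcp=s["tcp_pos"]
d=np.array([np.cos(np.radians(120)),np.sin(np.radians(120)),0]); n=np.array([-d[1],d[0],0])
E=c["extrinsics"]; o=-E[:3,:3].T@E[:3,3]
def hit(uv,pt):
    q=cast(c,uv,0)[0]-o; t=((pt-o)@n)/(q@n); p=o+q*t-tcp; return np.array([p@d,p[2]])*1000
top=hit([249,121.5],tcp); ft=hit([255.2,144],tcp)
print(top,ft,np.degrees(np.arctan2((ft-top)[0],-(ft-top)[1])))
# depth points near the tool plane ahead of the TCP
P=cloud(c)-tcp; A=P@d*1000; N=P@n*1000; Z=P[...,2]*1000
f=cv2.cvtColor(c["frame"],cv2.COLOR_BGR2HSV)
for z0 in range(-60,60,10):
    m=(abs(N)<32)&(A>-10)&(A<60)&(Z>z0)&(Z<=z0+10); 
    if m.sum()>3: print(z0,m.sum(),np.percentile(A[m],[5,50,95]).round(0),np.percentile(N[m],[5,95]).round(0))
E
```

```text
[11.09860658 38.65778042] [ 22.77212112 -36.77033245] 8.797496848640513
-40 51 [-4. 21. 36.] [-29.   8.]
-30 85 [-3. 23. 34.] [-26.  17.]
-20 24 [ 3. 19. 24.] [-29.   1.]
-10 50 [-5. 19. 24.] [-31.  15.]
0 85 [-2. 15. 24.] [-31.  24.]
10 56 [-8.  5. 23.] [-31.  -2.]
20 19 [ 4. 16. 25.] [-15.  -2.]
30 63 [-2. 14. 27.] [-18.  12.]
40 54 [-2. 12. 25.] [-13.  10.]
```

```bash
python3 -m pendant '[[[0,0,0,0,-0.7,0,-1],[0,0,0,0,-0.7,0,-1],[0,0,0,0,-0.7,0,-1],[0,0,0,0,0,0,-1],[0,0,0,0,0,0,-1],[0,0,0,0,0,0,-1],[0,0,0,0,0,0,-1],[0,0,0,0,0,0,-1]]]' | grep -E "pos|rot"
python3 - <<'E'
from h import *
from plant import vision,r
c=vision.capture("scene"); s=r.get_state(); tcp=s["tcp_pos"]
u,v=proj(c,tcp)[0].astype(int); f=c["frame"][v-40:v+50,u-40:u+50]; print(u,v)
cv2.imwrite("pics/s5.png",cv2.resize(f,None,fx=6,fy=6,interpolation=cv2.INTER_CUBIC))
E
```

```text
tcp_pos: [0.5119, -0.1199, 0.2507]
eef_rot: [-179.9, -57.5, 120.0]
246 132
```

View pics/s5.png

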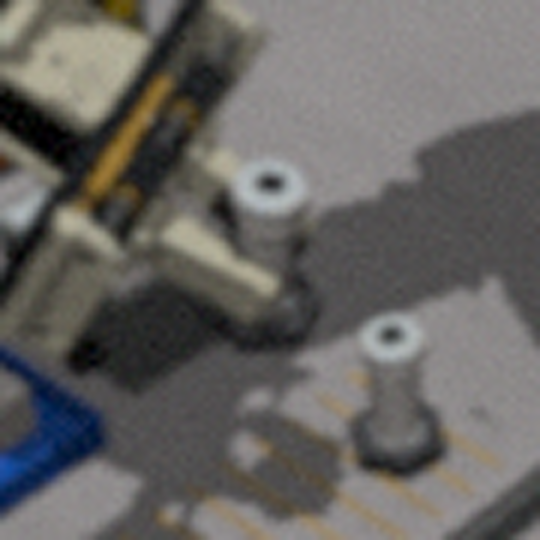

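```bash
python3 g.py 495 -151 92 -240 57.5 1
```

```text
t 48.7 tcp [ 511.9 -119.9  250.8] joints [ -18.   35.   17.  -39. -116. -135.] w 26.9 F [ 0.5  0.2 -3.7]
turn units [-0.03 -0.    0.01]  shift units: in present frame [-7.19 -1.51  3.49]  in goal frame [-7.19 -1.51  3.49]
```

```bash
python3 -m pendant '[[[-0.9,-0.2,0.45,0,0,0,-1],[-0.9,-0.2,0.45,0,0,0,-1],[-0.9,-0.2,0.45,0,0,0,-1],[-0.9,-0.2,0.45,0,0,0,-1],[-0.9,-0.2,0.45,0,0,0,-1],[-0.9,-0.2,0.45,0,0,0,-1],[-0.9,-0.2,0.45,0,0,0,-1],[-0.9,-0.1,0.35,0,0,0,-1]]]' | grep -E "pos|cont"
python3 g.py 495 -151 82 -240 57.5 1
python3 -m pendant '[[[-0.15,0,0.1,0,0,0,-1],[-0.15,0,0.1,0,0,0,-1],[0,0,0,0,0,0,-1],[0,0,0,0,0,0,-1],[-0.05,0,0.03,0,0,0,-1],[0,0,0,0,0,0,-1],[0,0,0,0,0,0,-1],[0,0,0,0,0,0,-1]]]'  | grep -E "pos|cont"
```

```text
tcp_pos: [0.4949, -0.151, 0.0904]
contact_force: [-0.3, 0.1, -3.9]
t 49.5 tcp [ 494.9 -151.    90.4] joints [ -20.   45.   11.  -34. -104. -123.] w 27.0 F [-0.3  0.1 -3.9]
turn units [-0.03  0.    0.01]  shift units: in present frame [-0.36  0.01  0.23]  in goal frame [-0.36  0.01  0.22]
tcp_pos: [0.4953, -0.1506, 0.0841]
contact_force: [0.3, -0.3, -4.5]
```

```bash
for i in 1 2 3; do python3 -m pendant '[[[-0.05,0,0.03,0,0,0,-1],[0,0,0,0,0,0,-1],[0,0,0,0,0,0,-1],[-0.05,0,0.03,0,0,0,-1],[0,0,0,0,0,0,-1],[0,0,0,0,0,0,-1],[0,0,0,0,0,0,-1],[0,0,0,0,0,0,-1]]]' | grep -E "pos|contact"; done
```

```text
tcp_pos: [0.4954, -0.1509, 0.0826]
contact_force: [2.4, -2.1, 5.3]
tcp_pos: [0.4955, -0.1513, 0.0822]
contact_force: [3.6, -3.9, 16.6]
tcp_pos: [0.4957, -0.1516, 0.0818]
contact_force: [5.7, -6.2, 27.4]
```

```bash
python3 -m pendant '[[[0.1,0,-0.06,0,0,0,-1],[0,0,0,0,0,0,-0.2],[0,0,0,0,0,0,0.2],[0,0,0,0,0,0,0.2],[0,0,0,0,0,0,0.2],[0,0,-0.5,0,0,0,0.2],[0,0,-1,0,0,0,0.2],[0,0,-1,0,0,0,0.2]]]' | grep -E "pos|cont|wid"
python3 -m pendant '[[[0,0,-0.8,0,0,0,0.2],[0.8,0,-0.8,0,0,0,0.4],[0.8,0,-0.8,0,0,0,0.4],[0.8,0,-0.8,0,0,0,0.4],[0.8,0,-0.3,0,0,0,0.4],[0,0,0,0,-1,0,0.4],[0,0,0,0,-1,0,0.4],[0,0,0,0,-1,0,0.4]]]' | grep pos
for i in 1 2; do python3 -m pendant '[[[0,0,0,0,-1,0,0.4],[0,0,0,0,-1,0,0.4],[0,0,0,0,-1,0,0.4],[0,0,0,0,-1,0,0.4],[0,0,0,0,-1,0,0.4],[0,0,0,0,-0.7,0,0.4],[0,0,0,0,0,0,0.4],[0,0,0,0,0,0,0.4]]]' | grep pos; done
python3 look.py l6; cat > up.py <<'E'
from h import *
from plant import vision
c=vision.capture("scene"); P=cloud(c); m=(P[...,2]>.105)&(P[...,2]<.135)&(P[...,0]>.35)&(P[...,0]<.72)&(abs(P[...,1]+.14)<.09)
n,l,s,_=cv2.connectedComponentsWithStats(m.astype(np.uint8))
for i in range(1,n):
    if s[i,4]>15: print("top",s[i,4],P[l==i].mean(0).round(3),P[l==i][:,2].max().round(3))
E
python3 up.py; python3 g.py 620 195 200 -86.5 0 1
```

```text
tcp_pos: [0.5167, -0.188, 0.1066]
contact_force: [0.2, -0.9, 0.1]
gripper_width: 0.0526
tcp_pos: [0.5287, -0.2086, 0.1978]
tcp_pos: [0.5285, -0.208, 0.1982]
tcp_pos: [0.5286, -0.2084, 0.1974]
[268. 166.] [612.   72.3] [609.8  72.2] 2.3 82.1
[220. 162.] [620.3 195.3] [620.3 194.8] -87.0 79.6
[152. 179.] [568.1 367.9] [568.7 369.2] -112.8 81.5
jaw [0. 0. 0. 0. 0.]
top 86 [ 0.411 -0.141  0.117] 0.123
top 96 [ 0.496 -0.142  0.117] 0.123
t 56.0 tcp [ 529.  -208.8  197.4] joints [  -2.   13.  -17.    0.  -60. -148.] w 60.9 F [0.3 0.1 0.3]
turn units [-2.000e-02 -1.000e-02 -3.836e+01]  shift units: in present frame [15.19 14.05 -0.15]  in goal frame [-19.88  -5.77  -0.13]
```

```bash
for i in 1 2; do python3 -m pendant '[[[0.95,0.88,0,0,0,0,0.4],[0.95,0.88,0,0,0,0,0.4],[0.95,0.88,0,0,0,0,0.4],[0.95,0.88,0,0,0,0,0.4],[0.95,0.88,0,0,0,0,0.4],[0.95,0.88,0,0,0,0,0.4],[0.95,0.88,0,0,0,0,0.4],[0.95,0.88,0,0,0,0,0.4]]]' | grep pos; done
for i in 1 2 3 4; do python3 -m pendant '[[[0,0,0,0,0,-1,0.4],[0,0,0,0,0,-1,0.4],[0,0,0,0,0,-1,0.4],[0,0,0,0,0,-1,0.4],[0,0,0,0,0,-1,0.4],[0,0,0,0,0,-1,0.4],[0,0,0,0,0,-1,0.4],[0,0,0,0,0,-1,0.4]]]' | grep rot; done
python3 -m pendant '[[[0,0,0,0,0,-1,0.4],[0,0,0,0,0,-1,0.4],[0,0,0,0,0,-1,0.4],[0,0,0,0,0,-1,0.4],[0,0,0,0,0,-1,0.4],[0,0,0,0,0,-1,0.4],[0,0,0,0,0,-0.4,0.4],[0,0,0,0,0,0,0.4]]]'
python3 -m pendant '[[[0,0,0,0,-1,0,0.4],[0,0,0,0,-1,0,0.4],[0,0,0,0,-1,0,0.4],[0,0,0,0,-1,0,0.4],[0,0,0,0,-1,0,0.4],[0,0,0,0,-1,0,0.4],[0,0,0,0,-1,0,0.4],[0,0,0,0,-0.5,0,0.4]]]'
python3 g.py 620.3 194 27 -86.8 -30 1
```

```text
tcp_pos: [0.5748, -0.0057, 0.197]
tcp_pos: [0.6335, 0.1624, 0.1978]
eef_rot: [177.5, -3.0, 156.0]
eef_rot: [176.3, -1.2, -172.0]
eef_rot: [176.2, 0.9, -140.1]
eef_rot: [177.3, 2.8, -108.1]
time_s: 61.6
tcp_pos: [0.633, 0.1616, 0.198]
eef_rot: [178.8, 3.7, -82.7]
contact_force: [0.2, -0.5, 0.1]
gripper_width: 0.0613
gripper_force: 0.0
time_s: 62.4
tcp_pos: [0.6331, 0.1609, 0.198]
eef_rot: [178.5, 33.9, -83.6]
contact_force: [-0.4, -0.3, 0.4]
gripper_width: 0.0609
gripper_force: 0.0
t 62.4 tcp [633.1 160.9 198. ] joints [ 11.  24.   5. -36. -74.   7.] w 60.9 F [-0.4 -0.3  0.4]
turn units [0.81 0.96 0.7 ]  shift units: in present frame [3.34 0.23 8.06]  in goal frame [2.82 0.55 8.25]
```

```bash
python3 -m pendant '[[[0,0,0,0.8,0.95,0.7,0.4],[0.7,0.14,0.6,0,0,0,0.4],[0.7,0.14,0.9,0,0,0,0.4],[0.7,0.14,0.9,0,0,0,0.4],[0.7,0.14,0.9,0,0,0,0.4],[0,0,0.9,0,0,0,0.4],[0,0,0,0,0,0,0.4],[0,0,0,0,0,0,0.4]]]' |grep pos
python3 look.py l7; python3 g.py 620.3 194 27 -86.8 -30 1
```

```text
tcp_pos: [0.6222, 0.1549, 0.0978]
[152. 179.] [567.9 367.7] [568.6 369.3] -112.1 81.7
jaw [ 484.7 -140.3   25.9   11.3   49.2]
t 63.25 tcp [622.6 154.8  98.5] joints [ 12.  27.  -4. -35. -59.   9.] w 61.4 F [-1.   0.5  0.6]
turn units [-0.   -0.04  0.06]  shift units: in present frame [0.08 0.01 4.08]  in goal frame [0.09 0.01 4.08]
```

```bash
python3 -m pendant '[[[0.05,0,0.8,0,0,0,0.4],[0.04,0,0.8,0,0,0,0.4],[0,0,0.8,0,0,0,0.4],[0,0,0.8,0,0,0,0.4],[0,0,0.8,0,0,0,0.4],[0,0,0,0,0,0,0.4],[0,0,0,0,0,0,-1],[0,0,0,0,0,0,-1]]]' 58 | grep -E "pos|cont"
python3 -m pendant '[[[0,0,0,0,0,0,-1],[0,0,0,0,0,0,-1],[0,0,0,0,0,0,-1],[-0.1,0,-0.2,0,0,0,-1],[-0.2,0,-0.4,0,0,0,-1],[-0.4,0,-0.8,0,0,0,-1],[-0.5,0,-0.9,0,0,0,-1],[-0.5,0,-0.9,0,0,0,-1]]]'
python3 -m pendant '[[[-0.5,0,-0.9,0,0,0,-1],[-0.5,0,-0.9,0,0,0,-1],[-0.5,0,-0.9,0,0,0,-1],[-0.5,0,-0.9,0,0,0,-1],[-0.5,0,-0.9,0,0,0,-1],[-0.5,0,-0.9,0,0,0,-1],[-0.2,0,-0.4,0,0,0,-1],[0,0,0,0,0.5,0,-1]]]'
python3 -m pendant '[[[0,0,0,0,1,0,-1],[0,0,0,0,1,0,-1],[0,0,0,0,1,0,-1],[0,0,0,0,1,0,-1],[0,0,0,0,1,0,-1],[0,0,0,0,1,0,-1],[0,0,0,0,1,0,-1],[0,0,0,0,0,1,-1]]]' | grep grip
python3 g.py 594 -115 250 -240 0 1
```

```text
tcp_pos: [0.6199, 0.1926, 0.0276]
contact_force: [0.1, -0.7, 0.7]
time_s: 64.85
tcp_pos: [0.62, 0.1902, 0.1022]
eef_rot: [-179.9, 29.9, -86.6]
contact_force: [-0.3, 0.5, -4.6]
gripper_width: 0.0267
gripper_force: 58.0
time_s: 65.65
tcp_pos: [0.6203, 0.1873, 0.2345]
eef_rot: [-179.8, 27.9, -86.6]
contact_force: [0.7, -0.7, -5.0]
gripper_width: 0.0267
gripper_force: 58.0
gripper_width: 0.0268
gripper_force: 58.0
t 66.45 tcp [618.8 189.3 231.6] joints [ 34.  19.  -5.   0. -67. -35.] w 26.8 F [-0.7  0.1 -5.8]
turn units [-1.000e-01 -3.000e-02  3.736e+01]  shift units: in present frame [15.23  1.09 -0.84]  in goal frame [-12.56  -8.68  -0.92]
```

```bash
for i in 1 2; do python3 -m pendant '[[[0.95,0.07,-0.05,0,0,0,-1],[0.95,0.07,-0.05,0,0,0,-1],[0.95,0.07,-0.05,0,0,0,-1],[0.95,0.07,-0.05,0,0,0,-1],[0.95,0.07,-0.05,0,0,0,-1],[0.95,0.07,-0.05,0,0,0,-1],[0.95,0.07,-0.05,0,0,0,-1],[0.95,0.07,-0.05,0,0,0,-1]]]' | grep -E "pos|wid"; done
for i in 1 2 3 4; do python3 -m pendant '[[[0,0,0,0,0,1,-1],[0,0,0,0,0,1,-1],[0,0,0,0,0,1,-1],[0,0,0,0,0,1,-1],[0,0,0,0,0,1,-1],[0,0,0,0,0,1,-1],[0,0,0,0,0,1,-1],[0,0,0,0,0,1,-1]]]' | grep width; done
python3 -m pendant '[[[0,0,0,0,0,1,-1],[0,0,0,0,0,1,-1],[0,0,0,0,0,1,-1],[0,0,0,0,0,1,-1],[0,0,0,0,0,1,-1],[0,0,0,0,0,0.4,-1],[0,0,0,0,1,0,-1],[0,0,0,0,1,0,-1]]]' | grep wid
python3 g.py 594 -115 250 -240 8 1
for i in 1 2; do python3 -m pendant '[[[0,0,0,0,0.9,0,-1],[0,0,0,0,0.9,0,-1],[0,0,0,0,0.9,0,-1],[0,0,0,0,0.9,0,-1],[0,0,0,0,0.9,0,-1],[0,0,0,0,0.9,0,-1],[0,0,0,0,0.9,0,-1],[0,0,0,0,0.9,0,-1]]]' | grep -E "rot|wid"; done
python3 g.py 577 -142 92 -240 66 1
python3 - <<'E'
from h import *
from plant import vision,r
c=vision.capture("scene"); np.savez("s6.npz",**c); s=r.get_state(); tcp=s["tcp_pos"]
u,v=proj(c,tcp)[0].astype(int); f=c["frame"][v-40:v+50,u-40:u+50]; print(u,v)
cv2.imwrite("pics/s6.png",cv2.resize(f,None,fx=6,fy=6,interpolation=cv2.INTER_CUBIC))
E
```

```text
tcp_pos: [0.6067, 0.0344, 0.2407]
gripper_width: 0.0267
tcp_pos: [0.5937, -0.1171, 0.249]
gripper_width: 0.0267
gripper_width: 0.027
gripper_width: 0.0271
gripper_width: 0.0268
gripper_width: 0.0271
gripper_width: 0.0272
t 72.05 tcp [ 593.8 -115.4  249.5] joints [   3.   17.   -1.   -7.  -75. -151.] w 27.2 F [ 0.4 -0.7 -4.6]
turn units [ 0.01  0.01 -0.02]  shift units: in present frame [ 0.01  0.02 -0.03]  in goal frame [ 0.01  0.02 -0.03]
eef_rot: [179.9, -36.7, 119.8]
gripper_width: 0.0268
eef_rot: [179.9, -65.5, 119.9]
gripper_width: 0.0267
t 73.65 tcp [ 594.4 -116.7  248.4] joints [ -19.   44.   32.  -48. -126. -143.] w 26.7 F [ 0.2 -0.1 -5. ]
turn units [ 0.07  0.13 -0.01]  shift units: in present frame [-7.39 -1.39  2.64]  in goal frame [-7.41 -1.39  2.58]
223 147
```

View pics/s6.png

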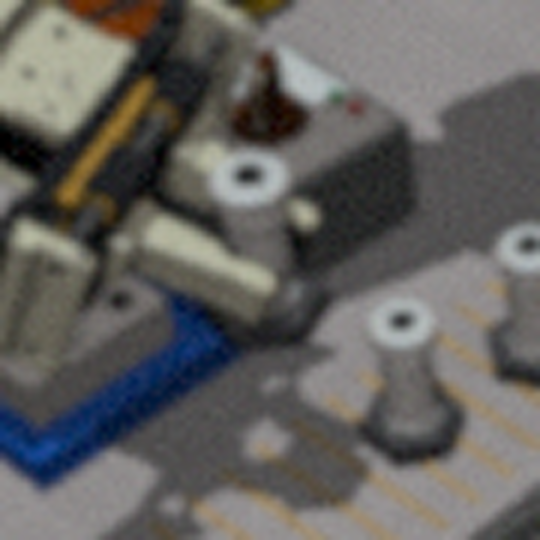

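Held stud: head (248,175), foot about (278,305). It leans about 8° foot-forward like the last one, so I tilt back the same amount and lower.

```bash
python3 -m pendant '[[[0,0,0,0,-0.6,0,-1],[0,0,0,0,-0.6,0,-1],[0,0,0,0,-0.6,0,-1],[0,0,0,0,0,0,-1],[0,0,0,0,0,0,-1],[0,0,0,0,0,0,-1],[0,0,0,0,0,0,-1],[0,0,0,0,0,0,-1]]]' | grep -E "pos|rot"
python3 g.py 579 -144 92 -240 58 1
python3 - <<'E'
from h import *
from plant import vision,r
c=vision.capture("scene"); s=r.get_state(); tcp=s["tcp_pos"]
u,v=proj(c,tcp)[0].astype(int); f=c["frame"][v-40:v+50,u-40:u+50]; print(u,v)
cv2.imwrite("pics/s7.png",cv2.resize(f,None,fx=6,fy=6,interpolation=cv2.INTER_CUBIC))
E
```

```text
tcp_pos: [0.594, -0.1159, 0.2484]
eef_rot: [-179.9, -58.3, 119.7]
t 74.5 tcp [ 594.  -115.9  248.4] joints [ -17.   41.   30.  -42. -120. -141.] w 26.7 F [-0.6 -1.2 -4.4]
turn units [ 0.05 -0.07 -0.04]  shift units: in present frame [-7.1  -1.34  3.39]  in goal frame [-7.08 -1.35  3.43]
223 147
```

View pics/s7.png

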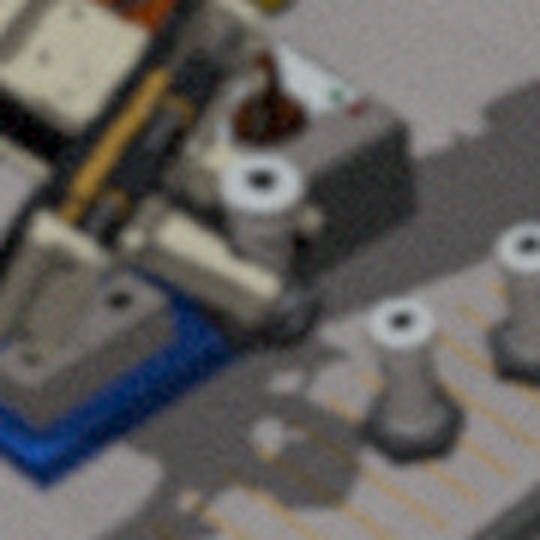

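The held stud now looks vertical: head (262,180), foot about (270,305).

```bash
python3 -m pendant '[[[-0.88,-0.17,0.43,0,0,0,-1],[-0.88,-0.17,0.43,0,0,0,-1],[-0.88,-0.17,0.43,0,0,0,-1],[-0.88,-0.17,0.43,0,0,0,-1],[-0.88,-0.17,0.43,0,0,0,-1],[-0.88,-0.17,0.43,0,0,0,-1],[-0.88,-0.17,0.43,0,0,0,-1],[-0.88,-0.17,0.4,0,0,0,-1]]]' | grep -E "pos|cont"
python3 g.py 579 -144 82 -240 58 1
python3 -m pendant '[[[-0.15,0,0.1,0,0,0,-1],[-0.15,0,0.1,0,0,0,-1],[0,0,0,0,0,0,-1],[0,0,0,0,0,0,-1],[-0.05,0,0.03,0,0,0,-1],[0,0,0,0,0,0,-1],[0,0,0,0,0,0,-1],[0,0,0,0,0,0,-1]]]'  | grep -E "pos|cont"
python3 -m pendant '[[[-0.05,0,0.03,0,0,0,-1],[0,0,0,0,0,0,-1],[0,0,0,0,0,0,-1],[-0.05,0,0.03,0,0,0,-1],[0,0,0,0,0,0,-1],[0,0,0,0,0,0,-1],[0,0,0,0,0,0,-1],[0,0,0,0,0,0,-1]]]' | grep -E "pos|contact"
```

```text
tcp_pos: [0.5781, -0.1434, 0.0916]
contact_force: [-0.3, 0.4, -4.0]
t 75.35 tcp [ 578.1 -143.4   91.6] joints [ -19.   49.   23.  -37. -109. -129.] w 26.7 F [-0.3  0.4 -4. ]
turn units [ 0.05 -0.06 -0.04]  shift units: in present frame [-0.43  0.02  0.21]  in goal frame [-0.43  0.02  0.21]
tcp_pos: [0.5783, -0.1429, 0.0852]
contact_force: [-0.6, 0.2, -4.0]
tcp_pos: [0.5782, -0.143, 0.0826]
contact_force: [-0.8, 0.2, -4.2]
```

```bash
for i in 1 2 3; do python3 -m pendant '[[[-0.05,0,0.03,0,0,0,-1],[0,0,0,0,0,0,-1],[0,0,0,0,0,0,-1],[0,0,0,0,0,0,-1],[0,0,0,0,0,0,-1],[0,0,0,0,0,0,-1],[0,0,0,0,0,0,-1],[0,0,0,0,0,0,-1]]]' | grep -E "pos|contact"; done
```

```text
tcp_pos: [0.5783, -0.1432, 0.0822]
contact_force: [2.4, -1.8, 5.3]
tcp_pos: [0.5784, -0.1434, 0.082]
contact_force: [2.6, -3.3, 9.9]
tcp_pos: [0.5785, -0.1436, 0.0818]
contact_force: [3.3, -3.5, 15.5]
```

Contact made. Release, retreat and check.

```bash
python3 -m pendant '[[[0.05,0,-0.03,0,0,0,-1],[0,0,0,0,0,0,-0.2],[0,0,0,0,0,0,0.2],[0,0,0,0,0,0,0.2],[0,0,0,0,0,0,0.2],[0,0,-0.5,0,0,0,0.2],[0,0,-1,0,0,0,0.2],[0,0,-1,0,0,0,0.2]]]' | grep -E "pos|cont|wid"
python3 -m pendant '[[[0,0,-0.8,0,0,0,0.2],[0.8,0,-0.8,0,0,0,0.4],[0.8,0,-0.8,0,0,0,0.4],[0.8,0,-0.8,0,0,0,0.4],[0.8,0,-0.3,0,0,0,0.4],[0,0,0,0,-1,0,0.4],[0,0,0,0,-1,0,0.4],[0,0,0,0,-1,0,0.4]]]' | grep pos
for i in 1 2; do python3 -m pendant '[[[0,0,0,0,-1,0,0.4],[0,0,0,0,-1,0,0.4],[0,0,0,0,-1,0,0.4],[0,0,0,0,-1,0,0.4],[0,0,0,0,-1,0,0.4],[0,0,0,0,-0.8,0,0.4],[0,0,0,0,0,0,0.4],[0,0,0,0,0,0,0.4]]]' | grep pos; done
python3 look.py l8; python3 up.py; python3 g.py 568 370 200 -112 0 1
```

```text
tcp_pos: [0.5997, -0.1806, 0.1071]
contact_force: [-0.6, -0.4, -0.1]
gripper_width: 0.0527
tcp_pos: [0.6122, -0.2026, 0.198]
tcp_pos: [0.612, -0.2017, 0.1985]
tcp_pos: [0.612, -0.2023, 0.1974]
[269. 165.] [611.2  70.7] [612.1  70.6] -8.7 79.1
[152. 179.] [568.2 367.8] [568.8 369.2] -113.0 81.5
jaw [0. 0. 0. 0. 0.]
top 87 [ 0.411 -0.142  0.117] 0.124
top 95 [ 0.496 -0.143  0.117] 0.124
top 105 [ 0.58  -0.137  0.118] 0.123
t 82.65 tcp [ 612.4 -202.8  197.4] joints [  -1.   20.   -7.    0.  -63. -149.] w 61.8 F [0.5 0.4 0.5]
turn units [-2.000e-02 -1.000e-02 -3.207e+01]  shift units: in present frame [25.98 12.26 -0.17]  in goal frame [-25.72  12.79  -0.13]
```

```bash
for i in 1 2 3 4; do python3 -m pendant '[[[0,0,0,0,0,-1,0.4],[0,0,0,0,0,-1,0.4],[0,0,0,0,0,-1,0.4],[0,0,0,0,0,-1,0.4],[0,0,0,0,0,-1,0.4],[0,0,0,0,0,-1,0.4],[0,0,0,0,0,-1,0.4],[0,0,0,0,0,-1,0.4]]]' | grep rot; done
for i in 1 2 3; do python3 -m pendant '[[[-0.98,0.49,0,0,0,0,0.4],[-0.98,0.49,0,0,0,0,0.4],[-0.98,0.49,0,0,0,0,0.4],[-0.98,0.49,0,0,0,0,0.4],[-0.98,0.49,0,0,0,0,0.4],[-0.98,0.49,0,0,0,0,0.4],[-0.98,0.49,0,0,0,0,0.4],[-0.98,0.49,0,0,0,0,0.4]]]' | grep pos; done
python3 -m pendant '[[[0,0,0,0,-1,0,0.4],[0,0,0,0,-1,0,0.4],[0,0,0,0,-1,0,0.4],[0,0,0,0,-1,0,0.4],[0,0,0,0,-1,0,0.4],[0,0,0,0,-1,0,0.4],[0,0,0,0,-1,0,0.4],[0,0,0,0,-0.5,0,0.4]]]'
python3 look.py l9; python3 g.py 568 368 27 -112 -30 1
```

```text
eef_rot: [-179.9, 0.0, 151.8]
eef_rot: [-179.9, -0.0, -176.2]
eef_rot: [-179.9, -0.1, -144.2]
eef_rot: [-180.0, -0.1, -112.2]
tcp_pos: [0.5993, -0.0272, 0.1971]
tcp_pos: [0.5862, 0.1478, 0.1966]
tcp_pos: [0.5725, 0.3237, 0.1964]
time_s: 89.05
tcp_pos: [0.5722, 0.3226, 0.1968]
eef_rot: [-179.9, 30.1, -112.2]
contact_force: [0.2, 0.9, 0.6]
gripper_width: 0.0613
gripper_force: 0.0
[269. 165.] [611.3  70.6] [611.8  70.5] -9.8 79.6
jaw [ 569.6 -136.7   26.7   14.1   56.6]
t 89.1 tcp [572.  322.2 196.5] joints [ 37.  12. -16. -24. -39. -43.] w 61.4 F [-1.2 -0.9 -1.8]
turn units [-0.04  0.02 -0.05]  shift units: in present frame [2.48 1.06 8.36]  in goal frame [2.46 1.04 8.36]
```

```bash
python3 -m pendant '[[[0.62,0.26,0.6,0,0,0,0.4],[0.62,0.26,0.9,0,0,0,0.4],[0.62,0.26,0.9,0,0,0,0.4],[0.62,0.26,0.9,0,0,0,0.4],[0,0,0.9,0,0,0,0.4],[0,0,0,0,0,0,0.4],[0,0,0,0,0,0,0.4],[0,0,0,0,0,0,0.4]]]' |grep pos
python3 g.py 568 368 27 -112 -30 1
python3 -m pendant '[[[0,0,0.8,0,0,0,0.4],[0,0,0.8,0,0,0,0.4],[0,0,0.8,0,0,0,0.4],[0,0,0.8,0,0,0,0.4],[0,0,0.8,0,0,0,0.4],[0,0,0.1,0,0,0,0.4],[0,0,0,0,0,0,-1],[0,0,0,0,0,0,-1]]]' 60 | grep -E "pos|cont"
python3 -m pendant '[[[0,0,0,0,0,0,-1],[0,0,0,0,0,0,-1],[0,0,0,0,0,0,-1],[-0.1,0,-0.2,0,0,0,-1],[-0.2,0,-0.4,0,0,0,-1],[-0.4,0,-0.8,0,0,0,-1],[-0.5,0,-0.9,0,0,0,-1],[-0.5,0,-0.9,0,0,0,-1]]]'
```

```text
tcp_pos: [0.5534, 0.3293, 0.1]
t 89.9 tcp [553.4 329.3 100. ] joints [ 37.  18. -20. -31. -29. -35.] w 61.4 F [0.8 0.6 0.1]
turn units [-0.06 -0.02 -0.02]  shift units: in present frame [0.03 0.07 4.19]  in goal frame [0.04 0.05 4.2 ]
tcp_pos: [0.5687, 0.3666, 0.028]
contact_force: [0.3, -0.4, 0.5]
time_s: 91.5
tcp_pos: [0.567, 0.3639, 0.101]
eef_rot: [-179.9, 29.8, -112.2]
contact_force: [0.4, 0.3, -3.0]
gripper_width: 0.0267
gripper_force: 59.9
```

Gripped. Lift to height, un-tilt, translate over the chuck, then turn.

```bash
python3 -m pendant '[[[-0.5,0,-0.9,0,0,0,-1],[-0.5,0,-0.9,0,0,0,-1],[-0.5,0,-0.9,0,0,0,-1],[-0.5,0,-0.9,0,0,0,-1],[-0.5,0,-0.9,0,0,0,-1],[-0.5,0,-0.9,0,0,0,-1],[-0.2,0,-0.4,0,0,0,-1],[0,0,0,0,0.5,0,-1]]]' |grep wid
python3 -m pendant '[[[0,0,0,0,1,0,-1],[0,0,0,0,1,0,-1],[0,0,0,0,1,0,-1],[0,0,0,0,1,0,-1],[0,0,0,0,1,0,-1],[0,0,0,0,1,0,-1],[0,0,0,0,1,0,-1],[0,0,0,0,0,0,-1]]]' | grep grip
python3 g.py 668 -110 250 -112 0 1
```

```text
gripper_width: 0.0268
gripper_width: 0.0268
gripper_force: 59.9
t 93.1 tcp [566.3 363.3 231. ] joints [ 49.  21.  -1.   0. -68. -72.] w 26.8 F [-0.2 -0.3 -4.5]
turn units [-0.02 -0.08 -0.05]  shift units: in present frame [ 20.   -13.65  -0.83]  in goal frame [ 20.04 -13.58  -0.95]
```

```bash
python3 - <<'E'
from kin import *
q=np.array(L[-1]["joints"])
for x,y,z,p,b in [(.62,.13,.24,-112,0),(.668,-.11,.25,-112,0)]+[(.668,-.11,.25,-112-t,0) for t in(30,60,90,128)]+[(.668,-.11,.25,-240,30),(.668,-.11,.25,-240,58),(.663,-.138,.082,-240,58)]:
    q,e=ik(np.array([x,y,z]),goal(p,b,1),q,-1); print((x,y,z,p,b),q.round(0),round(e,4),(q<LIM[:,0]).any() or (q>LIM[:,1]).any())
E
for i in 1 2; do python3 -m pendant '[[[1,-0.68,0,0,0,0,-1],[1,-0.68,0,0,0,0,-1],[1,-0.68,-0.1,0,0,0,-1],[1,-0.68,-0.1,0,0,0,-1],[1,-0.68,-0.1,0,0,0,-1],[1,-0.68,-0.1,0,0,0,-1],[1,-0.68,0,0,0,0,-1],[1,-0.68,0,0,0,0,-1]]]' | grep -E "pos|wid"; done
python3 -m pendant '[[[1,-0.68,0,0,0,0,-1],[1,-0.68,0,0,0,0,-1],[1,-0.68,0,0,0,0,-1],[1,-0.68,0,0,0,0,-1],[0,0,0,0,0,0,-1],[0,0,0,0,0,0,-1],[0,0,0,0,0,0,-1],[0,0,0,0,0,0,-1]]]' | grep -E "pos|wid"
```

```text
(0.62, 0.13, 0.24, -112, 0) [ 29.  17.  -6.  -0. -67. -51.] 0.0 False
(0.668, -0.11, 0.25, -112, 0) [  7.  21.   1.   0. -70. -29.] 0.0 False
(0.668, -0.11, 0.25, -142, 0) [  7.  21.   1.   0. -70. -59.] 0.0 False
(0.668, -0.11, 0.25, -172, 0) [  7.  21.   1.  -0. -70. -89.] 0.0 False
(0.668, -0.11, 0.25, -202, 0) [   7.   21.    1.   -0.  -70. -119.] 0.0 False
(0.668, -0.11, 0.25, -240, 0) [   7.   21.    1.    0.  -70. -157.] 0.0 False
(0.668, -0.11, 0.25, -240, 30) [  -7.   34.   26.  -24. -100. -144.] 0.0 False
(0.668, -0.11, 0.25, -240, 58) [ -16.   47.   42.  -46. -124. -147.] 0.0 False
(0.663, -0.138, 0.082, -240, 58) [ -17.   56.   37.  -40. -114. -135.] 0.0 False
tcp_pos: [0.6063, 0.1719, 0.2412]
gripper_width: 0.027
tcp_pos: [0.6464, -0.0172, 0.2496]
gripper_width: 0.0268
tcp_pos: [0.6667, -0.11, 0.2501]
gripper_width: 0.0268
```

Turn 128° (32 units), then tilt 58° (14.5 units).

```bash
for i in 1 2 3 4; do python3 -m pendant '[[[0,0,0,0,0,1,-1],[0,0,0,0,0,1,-1],[0,0,0,0,0,1,-1],[0,0,0,0,0,1,-1],[0,0,0,0,0,1,-1],[0,0,0,0,0,1,-1],[0,0,0,0,0,1,-1],[0,0,0,0,0,1,-1]]]' | grep -E "width"; done
for i in 1 2; do python3 -m pendant '[[[0,0,0,0,0.9,0,-1],[0,0,0,0,0.9,0,-1],[0,0,0,0,0.9,0,-1],[0,0,0,0,0.9,0,-1],[0,0,0,0,0.9,0,-1],[0,0,0,0,0.9,0,-1],[0,0,0,0,0.9,0,-1],[0,0,0,0,0.95,0,-1]]]' | grep -E "rot|wid"; done
python3 g.py 662 -137 92 -240 58 1
python3 - <<'E'
from h import *
from plant import vision,r
c=vision.capture("scene"); s=r.get_state(); tcp=s["tcp_pos"]
u,v=proj(c,tcp)[0].astype(int); f=c["frame"][v-40:v+50,u-40:u+50]; print(u,v)
cv2.imwrite("pics/s8.png",cv2.resize(f,None,fx=6,fy=6,interpolation=cv2.INTER_CUBIC))
E
```

```text
gripper_width: 0.0267
gripper_width: 0.0269
gripper_width: 0.0267
gripper_width: 0.0268
eef_rot: [180.0, -28.9, 119.9]
gripper_width: 0.0266
eef_rot: [-180.0, -57.9, 119.8]
gripper_width: 0.0269
t 100.3 tcp [ 667.4 -110.3  250. ] joints [ -16.   47.   42.  -46. -124. -147.] w 26.9 F [ 0.3  0.7 -4.2]
turn units [ 0.04  0.03 -0.03]  shift units: in present frame [-7.24 -0.9   3.33]  in goal frame [-7.24 -0.9   3.32]
202 161
```

View pics/s8.png

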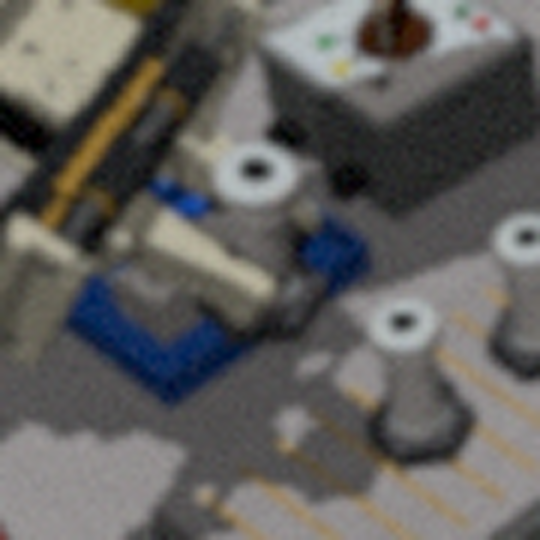

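Held stud: head (256,172), foot about (281,300), the same slope as the standing neighbour at (403,322)–(422,425), so it is vertical. Lower.

```bash
python3 -m pendant '[[[-0.9,-0.12,0.42,0,0,0,-1],[-0.9,-0.12,0.42,0,0,0,-1],[-0.9,-0.11,0.42,0,0,0,-1],[-0.9,-0.11,0.42,0,0,0,-1],[-0.9,-0.11,0.42,0,0,0,-1],[-0.9,-0.11,0.42,0,0,0,-1],[-0.9,-0.11,0.42,0,0,0,-1],[-0.9,-0.11,0.4,0,0,0,-1]]]' | grep -E "pos|cont"
python3 g.py 662 -137 82 -240 58 1
python3 -m pendant '[[[-0.15,0,0.1,0,0,0,-1],[-0.1,0,0.06,0,0,0,-1],[0,0,0,0,0,0,-1],[0,0,0,0,0,0,-1],[-0.05,0,0.03,0,0,0,-1],[0,0,0,0,0,0,-1],[0,0,0,0,0,0,-1],[0,0,0,0,0,0,-1]]]'  | grep -E "pos|cont"
python3 -m pendant '[[[-0.05,0,0.03,0,0,0,-1],[0,0,0,0,0,0,-1],[0,0,0,0,0,0,-1],[-0.05,0,0.03,0,0,0,-1],[0,0,0,0,0,0,-1],[0,0,0,0,0,0,-1],[0,0,0,0,0,0,-1],[0,0,0,0,0,0,-1]]]' | grep -E "pos|contact"
```

```text
tcp_pos: [0.661, -0.1374, 0.0908]
contact_force: [-0.0, 0.2, -3.2]
t 101.15 tcp [ 661.  -137.4   90.8] joints [ -17.   55.   36.  -40. -114. -136.] w 26.9 F [-0.   0.2 -3.2]
turn units [ 0.05  0.04 -0.04]  shift units: in present frame [-0.37  0.05  0.23]  in goal frame [-0.38  0.05  0.23]
tcp_pos: [0.6612, -0.1371, 0.0857]
contact_force: [-0.2, 0.1, -4.1]
tcp_pos: [0.6611, -0.1372, 0.0832]
contact_force: [-0.2, 0.3, -3.5]
```

```bash
for i in 1 2 3 4; do python3 -m pendant '[[[-0.05,0,0.03,0,0,0,-1],[0,0,0,0,0,0,-1],[0,0,0,0,0,0,-1],[0,0,0,0,0,0,-1],[0,0,0,0,0,0,-1],[0,0,0,0,0,0,-1],[0,0,0,0,0,0,-1],[0,0,0,0,0,0,-1]]]' | grep -E "pos|contact"; done
```

```text
tcp_pos: [0.6611, -0.1372, 0.082]
contact_force: [-0.3, 1.0, -3.9]
tcp_pos: [0.6611, -0.1372, 0.0808]
contact_force: [-0.6, 0.1, -4.8]
tcp_pos: [0.6612, -0.1373, 0.0797]
contact_force: [-0.1, 0.5, -4.6]
tcp_pos: [0.6613, -0.1374, 0.0788]
contact_force: [1.2, -1.9, 1.9]
```

```bash
python3 -m pendant '[[[-0.03,0,0.02,0,0,0,-1],[0,0,0,0,0,0,-1],[0,0,0,0,0,0,-1],[0,0,0,0,0,0,-1],[0,0,0,0,0,0,-1],[0,0,0,0,0,0,-1],[0,0,0,0,0,0,-1],[0,0,0,0,0,0,-1]]]' | grep -E "pos|contact"
python3 -m pendant '[[[0,0,0,0,0,0,-0.3],[0,0,0,0,0,0,0],[0,0,0,0,0,0,0.2],[0,0,0,0,0,0,0.2],[0,0,0,0,0,0,0.2],[0,0,-0.5,0,0,0,0.2],[0,0,-1,0,0,0,0.2],[0,0,-1,0,0,0,0.2]]]' | grep -E "pos|cont|wid"
python3 -m pendant '[[[0,0,-0.8,0,0,0,0.2],[0.8,0,-0.8,0,0,0,0.2],[0.8,0,-0.8,0,0,0,0.2],[0.8,0,-0.8,0,0,0,0.2],[0.8,0,-0.3,0,0,0,0.2],[0,0,0,0,-1,0,0.2],[0,0,0,0,-1,0,0.2],[0,0,0,0,-1,0,0.2]]]' | grep pos
for i in 1 2; do python3 -m pendant '[[[0,0,0,0,-1,0,0.2],[0,0,0,0,-1,0,0.2],[0,0,0,0,-1,0,0.2],[0,0,0,0,-1,0,0.2],[0,0,0,0,-1,0,0.2],[0,0,0,0,-0.8,0,0.2],[0,0,0,0,0,0,0.2],[0,0,0,0,0,0,0.2]]]' | grep pos; done
python3 up.py; python3 g.py 409 -378 200 -141 0 1
python3 - <<'E'
from h import *
from plant import vision
c=vision.capture("top"); np.savez("t9.npz",**c)
f=c["frame"]; cv2.imwrite("pics/t9.png",f[100:290,100:500] if 0 else cv2.resize(f[120:290,290:490],None,fx=3.9,fy=3.5,interpolation=cv2.INTER_CUBIC))
E
```

```text
tcp_pos: [0.6613, -0.1375, 0.0786]
contact_force: [2.7, -2.3, 4.8]
tcp_pos: [0.6825, -0.1747, 0.1051]
contact_force: [0.5, -1.3, 0.1]
gripper_width: 0.0525
tcp_pos: [0.6946, -0.1962, 0.196]
tcp_pos: [0.6945, -0.1952, 0.1966]
tcp_pos: [0.6944, -0.1959, 0.1953]
top 87 [ 0.411 -0.141  0.117] 0.123
top 95 [ 0.496 -0.143  0.117] 0.122
top 105 [ 0.58  -0.137  0.117] 0.125
top 113 [ 0.662 -0.131  0.117] 0.122
t 110.0 tcp [ 694.7 -196.3  195.3] joints [  -0.   27.    3.    0.  -66. -150.] w 52.4 F [ 0.3 -0.5 -0.1]
turn units [ -0.11   0.07 -24.82]  shift units: in present frame [ -0.81 -16.91  -0.21]  in goal frame [16.82  1.93 -0.23]
```

View pics/t9.png

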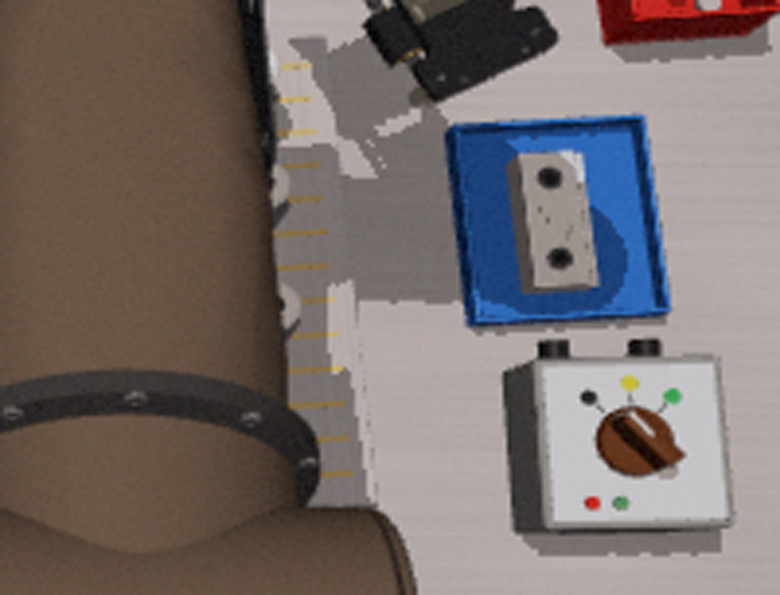

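All four studs are standing (tops at 0.12 m) and released, and the jaw is flat in the tray. Next I measure the selector angle from the white pointer at crop (640,424), which points at black.

```bash
python3 - <<'E'
from h import *
for n in("top0","t9"):
    c=np.load(n+".npz"); V=cv2.cvtColor(c["frame"],cv2.COLOR_BGR2HSV).astype(int)
    ax=np.array([.4105,-.3788]); 
    m=np.zeros(V.shape[:2],bool); m[234:248,446:462]=1
    m&=(V[...,2]>100)&(V[...,1]<100); v,u=np.nonzero(m)
    p=cast(c,np.c_[u,v],.109)[:,:2]-ax; r=np.hypot(*p.T); k=r<.026; p=p[k]
    print(n,len(p),(p*1000).round(0).tolist()); q=p.mean(0); print("mean",q*1000,np.degrees(np.arctan2(q[1],q[0])))
    d=cv2.fitLine(p.astype(np.float32),cv2.DIST_L2,0,.01,.01).ravel(); print("line",np.degrees(np.arctan2(d[1],d[0])),d[2:]*1000)
E
python3 g.py 410.5 -378.8 200 -140 0 1
```

```text
top0 55 [[24.0, 8.0], [24.0, 6.0], [24.0, 4.0], [24.0, 1.0], [24.0, -1.0], [24.0, -4.0], [24.0, -6.0], [24.0, -8.0], [22.0, 13.0], [22.0, 11.0], [22.0, 8.0], [22.0, 6.0], [22.0, 4.0], [22.0, 1.0], [22.0, -1.0], [22.0, -3.0], [22.0, -6.0], [22.0, -8.0], [22.0, -11.0], [19.0, 16.0], [19.0, 6.0], [19.0, 4.0], [19.0, 1.0], [19.0, -1.0], [19.0, -3.0], [20.0, -6.0], [20.0, -8.0], [20.0, -11.0], [17.0, 11.0], [17.0, -1.0], [17.0, -3.0], [17.0, -8.0], [17.0, -10.0], [14.0, 13.0], [14.0, 11.0], [15.0, -6.0], [15.0, -8.0], [15.0, -10.0], [12.0, 11.0], [12.0, 9.0], [12.0, -8.0], [13.0, -10.0], [10.0, 9.0], [10.0, 6.0], [10.0, -8.0], [10.0, -10.0], [7.0, 7.0], [7.0, 4.0], [8.0, -10.0], [5.0, 4.0], [5.0, 2.0], [3.0, 4.0], [3.0, 2.0], [3.0, -0.0], [0.0, -0.0]]
mean [16.31527207  0.2199223 ] 0.7722737632927437
line -77.70179 [16.315271    0.21992224]
t9 66 [[24.0, 8.0], [24.0, 6.0], [24.0, 4.0], [24.0, 1.0], [24.0, -1.0], [24.0, -4.0], [24.0, -6.0], [24.0, -8.0], [22.0, 13.0], [22.0, 11.0], [22.0, 8.0], [22.0, 6.0], [22.0, 4.0], [22.0, 1.0], [22.0, -1.0], [22.0, -3.0], [22.0, -6.0], [22.0, -8.0], [
[... 266 characters left out ...]
4.0, 13.0], [14.0, 11.0], [14.0, 9.0], [15.0, -3.0], [15.0, -6.0], [15.0, -8.0], [15.0, -10.0], [12.0, 11.0], [12.0, 9.0], [12.0, 6.0], [12.0, -6.0], [12.0, -8.0], [13.0, -10.0], [10.0, 9.0], [10.0, 6.0], [10.0, 4.0], [10.0, -8.0], [10.0, -10.0], [7.0, 7.0], [7.0, 4.0], [8.0, -10.0], [5.0, 7.0], [5.0, 4.0], [5.0, 2.0], [3.0, 4.0], [3.0, 2.0], [3.0, -0.0], [0.0, 2.0], [0.0, -0.0]]
mean [15.70583157  0.77488048] 2.8245184152128275
line -73.38145 [15.705832    0.77488047]
t 110.05 tcp [ 694.9 -196.5  195.3] joints [  -0.   27.    3.    0.  -66. -150.] w 52.9 F [0.4 0.1 0.2]
turn units [ -0.11   0.07 -25.08]  shift units: in present frame [ -0.88 -16.87  -0.22]  in goal frame [16.75  2.16 -0.24]
```

```bash
for i in 1 2 3; do python3 -m pendant '[[[0,0,0,0,0,-1,0.2],[0,0,0,0,0,-1,0.2],[0,0,0,0,0,-1,0.2],[0,0,0,0,0,-1,0.2],[0,0,0,0,0,-1,0.2],[0,0,0,0,0,-1,0.2],[0,0,0,0,0,-1,0.2],[0,0,0,0,0,-1,0.2]]]' | grep rot; done
python3 -m pendant '[[[0,0,0,-0.1,0.07,-1,0.2],[0.9,0.12,0,0,0,0,0.2],[0.95,0.12,0,0,0,0,0.2],[0.95,0.12,0,0,0,0,0.2],[0.95,0.12,0,0,0,0,0.2],[0.95,0.12,0,0,0,0,0.2],[0.95,0.12,0,0,0,0,0.2],[0.95,0.12,0,0,0,0,0.2]]]' | grep rot
python3 -m pendant '[[[0.95,0.12,0,0,0,0,0.2],[0.95,0.12,0,0,0,0,0.2],[0.95,0.12,0,0,0,0,0.2],[0.95,0.12,0,0,0,0,0.2],[0.95,0.12,0,0,0,0,0.2],[0.95,0.12,0,0,0,0,0.2],[0.95,0.12,0,0,0,0,0.2],[0.95,0.12,0,0,0,0,0.2]]]' | grep pos
python3 g.py 410.5 -378.8 104 -140 0 1
```

```text
eef_rot: [-179.7, 0.4, 151.8]
eef_rot: [-179.6, 0.2, -176.2]
eef_rot: [-179.5, -0.1, -144.2]
eef_rot: [-179.9, -0.4, -140.2]
tcp_pos: [0.452, -0.3507, 0.1976]
t 114.05 tcp [ 452.  -350.7  197.6] joints [-18.  13. -17.   0. -60. -33.] w 52.9 F [ 0.1 -0.4 -0.3]
turn units [-0.03 -0.1  -0.06]  shift units: in present frame [2.47 0.26 4.7 ]  in goal frame [2.5  0.26 4.68]
```

```bash
python3 -m pendant '[[[0.83,0.09,0,0,-0.1,0,0.2],[0.83,0.09,0,0,0,0,0.2],[0.83,0.09,0.3,0,0,0,0.2],[0,0,0.8,0,0,0,0.1],[0,0,0.9,0,0,0,0],[0,0,0.9,0,0,0,0],[0,0,0.9,0,0,0,0],[0,0,0.5,0,0,0,0]]]' 20 | grep -E "pos|cont"
python3 g.py 410.5 -378.8 104 -140 0 1; python3 up.py
```

```text
tcp_pos: [0.4105, -0.3776, 0.1098]
contact_force: [-0.0, 0.8, -0.3]
t 114.85 tcp [ 410.5 -377.6  109.8] joints [-22.  17. -25.   0. -48. -28.] w 43.9 F [-0.   0.8 -0.3]
turn units [-0.   -0.01 -0.06]  shift units: in present frame [ 0.04 -0.05  0.29]  in goal frame [ 0.04 -0.05  0.29]
top 86 [ 0.41  -0.142  0.117] 0.121
top 96 [ 0.496 -0.142  0.117] 0.123
top 105 [ 0.58  -0.137  0.117] 0.123
top 113 [ 0.662 -0.131  0.117] 0.122
```

```bash
python3 -m pendant '[[[0.04,-0.05,0.25,0,0,-0.06,0],[0,0,0,0,0,0,-1],[0,0,0,0,0,0,-1],[0,0,0,0,0,0,-1],[0,0,0,0,0,0,-1],[0,0,0,0,0,0,-1],[0,0,0,0,0,0,-1],[0,0,0,0,0,0,-1]]]' 20
for i in 1 2; do python3 -m pendant '[[[0,0,0,0,0,1,-1],[0,0,0,0,0,1,-1],[0,0,0,0,0,1,-1],[0,0,0,0,0,1,-1],[0,0,0,0,0,1,-1],[0,0,0,0,0,1,-1],[0,0,0,0,0,1,-1],[0,0,0,0,0,1,-1]]]' | grep -E "rot|cont|wid"; done
python3 -m pendant '[[[0,0,0,0,0,1,-1],[0,0,0,0,0,1,-1],[0,0,0,0,0,1,-1],[0,0,0,0,0,1,-1],[0,0,0,0,0,0,-1],[0,0,0,0,0,0,-1],[0,0,0,0,0,0,-1],[0,0,0,0,0,0,-1]]]'
python3 -c "
from plant import r; print(r.get_state()['moment'])"
```

```text
time_s: 115.7
tcp_pos: [0.4127, -0.3796, 0.1073]
eef_rot: [-179.8, 0.0, -140.0]
contact_force: [2.1, -4.2, 1.0]
gripper_width: 0.0139
gripper_force: 19.9
eef_rot: [-179.7, 0.2, -172.1]
contact_force: [3.0, -13.1, -4.9]
gripper_width: 0.0139
eef_rot: [-179.8, 0.4, 155.9]
contact_force: [1.0, -21.3, -6.9]
gripper_width: 0.0138
time_s: 118.1
tcp_pos: [0.4126, -0.3826, 0.1074]
eef_rot: [-179.8, 0.4, 140.0]
contact_force: [-0.9, -24.3, -8.0]
gripper_width: 0.0137
gripper_force: 20.0
[-8.92391209  0.17213232  0.01941386]
```

```bash
python3 -m pendant '[[[0,0,0,0,0,0,0],[0,0,0,0,0,0,0],[0,0,0,0,0,0,0],[0,0,0,0,0,0,0],[0,0,-0.5,0,0,0,0],[0,0,-1,0,0,0,0],[0,0,-1,0,0,0,0],[0,0,-1,0,0,0,0]]]' | grep -E "pos|cont|wid"
python3 -m pendant '[[[0,0,-1,0,0,0,0],[0,0,-1,0,0,0,0],[0,-1,0,0,0,0,0],[0,-1,0,0,0,0,0],[0,-1,0,0,0,0,0],[0,-1,0,0,0,0,0],[0,-1,0,0,0,0,0],[0,-1,0,0,0,0,0]]]' | grep pos
python3 -m pendant '[[[0,-1,0,0,0,0,0],[0,-1,0,0,0,0,0],[0,-1,0,0,0,0,0],[0,-1,0,0,0,0,0],[0,-1,0,0,0,0,0],[0,-1,0,0,0,0,0],[0,-1,0,0,0,0,0],[0,-1,0,0,0,0,0]]]' | grep -E "pos|cont"
python3 up.py; python3 - <<'E'
from plant import vision; import cv2,numpy as np
c=vision.capture("top"); s=vision.capture("scene")
a=cv2.resize(c["frame"][110:290,290:490],None,fx=2.5,fy=2.5,interpolation=cv2.INTER_CUBIC); b=cv2.resize(s["frame"][60:240,130:310],(300,300),interpolation=cv2.INTER_CUBIC)
o=np.zeros((450,800,3),np.uint8); o[:,:500]=a; o[:300,500:]=b; cv2.imwrite("pics/fin.png",o)
E
```

```text
tcp_pos: [0.4118, -0.3786, 0.1782]
contact_force: [-0.1, -0.3, 0.0]
gripper_width: 0.0442
tcp_pos: [0.3341, -0.4711, 0.2176]
tcp_pos: [0.2313, -0.5937, 0.2176]
contact_force: [0.6, -0.4, 0.3]
top 87 [ 0.41  -0.142  0.117] 0.123
top 95 [ 0.496 -0.143  0.117] 0.124
top 105 [ 0.58  -0.137  0.117] 0.123
top 112 [ 0.662 -0.131  0.117] 0.123
```

View pics/fin.png

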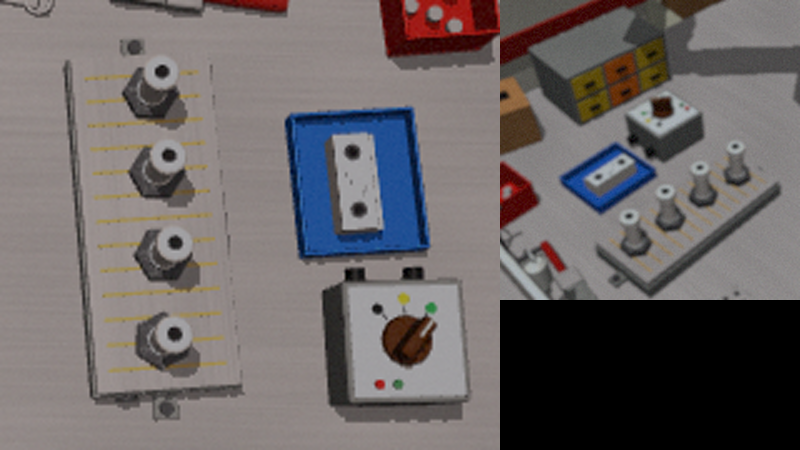

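The picture shows all four studs upright with their feet well inside the chuck top (left column, rows 95–340). The jaw is flat in the tray at (355,180), and the pointer at (428,325) is at the green dot. Handing in.

```bash
python3 -c "
from plant import r; print(r.close_job())"
```

```text
the job is handed in; nothing more can be done
None
```

The job is handed in at about 120 s of the 210 s allowed: the jaw lies flat in the blue tray, all four studs present stand foot down on the chuck, and the selector, turned last, points at the green dot; the hand-in gave no verdict.

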